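# Pack the grinding kit tray

## Task

Pack the grinding kit into the open metal tray: the red drill case lying on its base, and the paste jar, the dressing stone and the oil can standing upright, all four side by side inside the walls and fully down on the tray's floor. It is a tight fit, so decide the layout and the order first. Set each thing down rather than dropping it or ramming it in, and leave the cooling cup, the valve spring and the coolant bottle where they stand.

Things in the scene. Friction and masses are not known exactly. Their poses are not given: they have to be found in the camera images.
- tray: Open aluminium tray, fixed to the bench. Outside 120 (x) by 172 (y) by 34 mm high, walls 3 mm thick, floor plate 4 mm thick: inside 114 (x) by 166 (y), walls 30 mm above the inner floor. Origin: centre of the underside; z up, y along its long side. The kit fits with the case along y at a long wall and the other three in a row beside it (60 + 46 + 50 mm of 166).
- tray_floor (a point): Centre of the tray's inner floor (4 mm above the bench), axes as the tray's.
- case: Closed red metal drill case with black seam and two steel latches, a block 154 (x) by 44 (y) by 55 mm high, about 0.6 kg. Origin: centre of the underside; x along its length, z up.
- jar: Round glass jar of grinding paste with a flat yellow lid, 85 mm high; glass 58 mm in diameter, lid 60 mm in diameter from 60 to 85 mm height, about 0.3 kg. Origin: centre of the underside; z up.
- stone: Two-tone (grey above, brick red below) dressing stone standing on end, a block 60 (x) by 46 (y) by 95 mm high, about 0.5 kg. Origin: centre of the underside; z up.
- can: Round blue oil can with a yellow band, 50 mm in diameter, 103 mm high, with a black plug 20 mm wide standing 2 mm above the top, about 0.35 kg. Origin: centre of the underside; z up.
- cup: Bystander: copper-coloured open cooling cup, about 80 mm in diameter, 75 mm high. Origin: centre of the underside.
- spring: Bystander: valve spring between two steel discs, 38 mm in diameter, 64 mm high, standing. Origin: centre of the underside.
- bottle: Bystander: white coolant bottle with green label and red cap, 60 mm in diameter, 160 mm high, standing. Origin: centre of the underside.
There are look-alikes about, which are no part of the job. Of the things that look like the jar, take the one that is farthest to the robot's right at the start.

How it is judged:
By the outcome, as a careful person would: the job done as asked, in the order asked, and still so for the second after the job is handed in, with the robot touching nothing.
It also fails if it takes over 72 s, if anything falls off the work surface, if the arm or the gripper's body presses on something with over 40 N, if the wrist force passes 120 N, or if a joint passes its speed limit or range.

## Robot

A 7-joint arm with a two-finger parallel gripper is mounted at the origin on the work surface. World frame = base frame: x ahead of the robot, y to its left, z up, the work surface at z = 0. Lengths are in m, angles in rad, forces in N, time in s.
With the tool pointing down it reaches from about 0.4 to 0.85 m from the base axis. Payload 10.4 kg.
Tool frame: the origin (TCP) lies at the very end of the fingers, on their centre line; the grasp point (between the pads) lies 19 mm behind it; z points along the fingers, x is the direction in which the jaws open and shut, and the axes are right-handed (so a half turn about z gives the same grasp; the last joint's range is limited). The gripper opens to 87 mm and grips with 3 to 60 N. Pads are 19 mm wide; open, the fingers measure 117 mm over their backs; the gripper's body (75 mm by 190 mm) begins 51 mm behind the grasp point.
Start: joints at [-1.363, 0.332, -0.065, 1.46, 0.022, 1.35, -0.088], TCP at [0.143, 0.608, 0.223] pointing down, gripper open.
Joint ranges: [-2.6, 2.6], [-0.5, 2.12], [-1.47, 1.34], [0.16, 2.42], [-1.27, 4.41], [0.06, 2.06], [-2.6, 2.6]. Speed limits (rad/s): [2.22, 2.22, 2.79, 2.79, 3.14, 3.14, 3.14].

## Interface

Orientations are given as a unit quaternion [x, y, z, w].
In Python, from bench import r gives the robot as it stands. The module is installed in compiled form; this text tells all that it offers.
- The arm moves only by the tool carry_out, never from a script. Its argument "commands" is a list that holds one entry, the list of rows, each a list of 7 numbers: the closure in counts, from 0 (fully open) to 255 (shut), then the shift along the tool's x, y, z in units of 25 mm (1.0 is 25 mm), then the turn, a rotation vector about the tool's x, y, z in units of 5 degrees (1.0 is 5 degrees). A call has 1 to 12 rows; each row is the pose to reach, as a shift and turn from the pose measured when the call began, along the tool's axes at that moment; what a row does not reach only later rows make up. A row lasts 1/8 s, in which the tool goes at most 62.5 mm and 10.7 degrees, less where a joint would pass 70% of its speed; a pose out of reach is approached as far as the arm can. A call with a gripper value outside its range is refused whole. The fingers move at their own pace and stop on an object; "grip_force" is the grip in N (left out, the last holds). Time passes only in rows, so rows that repeat a pose let the fingers close. It gives the time, the measured TCP pose, the force and the opening at its end, in the units of the state.
- r.read_state(): the state, without advancing time (a new reading comes with each control period).
- r.camera(name): name is "scene" or "top" or "wrist"; returns the picture (480x640x3 uint8, blue, green, red); there is no depth.
- r.camera_info(name): a dict with "fx", "fy", "cx", "cy" (pixels), "k1" (the pictures are not rectified: a ray, as slopes to the right and down, at radius r is drawn at 1 + k1 r^2 times it, then the intrinsics apply), "origin" and "rotation" of the camera in the world. Camera axes: x right, y down, z forward; pixel columns grow to the right and rows downward; lengths in m; the calibration is good to about 2 mm. A picture is of the moment at which its call begins: read the wrist's pose just before it. camera_info takes no time and is no camera call; for the wrist camera it gives the pose at the moment of the call.
- r.close_job(): hands the job in, once; it reports no verdict.
The state is a dict: "time": time; "joint_positions": joint angles; "joint_vel": joint speeds; "joint_torque": joint torques, N m; "ee_pos": TCP position; "eef_rot": TCP orientation; "ft_force": force on the tool from outside, world axes, zero at the start; "torque": the same for the moment, N m; "width": finger opening in m.
Only numpy, scipy, OpenCV 4.12 (cv2) and the standard library are available. Lean on these libraries where they do the work, as an engineer would, in place of code of your own. Each camera call takes 0.05 s, during which the arm holds its last target.

## Working session

There is one attempt and no reset: what is moved stays moved. The work goes in short steps, Python scripts to look and compute and a tool call to move; the robot and the scene stay as the last step left them, time stands still between calls to the robot, and variables do not carry over. Pictures are saved under pics/ and viewed, and the job is handed in when it is done.

Besides the shell and the picture viewer there is one more tool, called after ">>>" as name(argument=value, ...), one argument or row to a line, values as JSON. carry_out: Moves the arm, as the interface text tells. Its arguments: {"type":"object","properties":{"commands":{"type":"array"},"grip_force":{"type":"number"}},"required":["commands"]}

```bash
mkdir -p pics; python3 - <<'E'
from bench import r
import cv2
s=r.read_state()
print({k:(v if not hasattr(v,'__len__') else [round(float(x),4) for x in v]) for k,v in s.items()})
for n in ["scene","top","wrist"]:
    i=r.camera_info(n);print(n,i)
    cv2.imwrite(f"pics/{n}0.png",r.camera(n))
E
```

```text
{'time': 0.0, 'joint_positions': [-1.3626, 0.3329, -0.0647, 1.4609, 0.0216, 1.3499, -0.0885], 'joint_vel': [0.0003, 0.0011, 0.0028, 0.0005, -0.0023, -0.0003, -0.0019], 'joint_torque': [-0.0002, -62.3263, 0.0244, -38.9901, -0.0614, 0.0397, 0.0002], 'ee_pos': [0.1429, 0.6081, 0.2218], 'eef_rot': [0.7838, 0.621, -0.0005, 0.0005], 'ft_force': [-0.0104, 0.6602, 0.1698], 'torque': [-0.0245, -0.0066, 0.0011], 'width': 0.0871409014155812}
scene {'fx': 457.3038220995575, 'fy': 457.3038220995575, 'cx': 318.9789502030743, 'cy': 245.38401350509002, 'k1': -0.09403425680577714, 'origin': array([ 1.29777957, -0.26957264,  0.62353949]), 'rotation': array([ 0.7468439 ,  0.49567973, -0.2412856 , -0.37189658])}
top {'fx': 462.31615215797507, 'fy': 462.31615215797507, 'cx': 309.00730233336196, 'cy': 228.91658436320074, 'k1': -0.09721476426598773, 'origin': array([0.34257687, 0.04464267, 1.21494128]), 'rotation': array([-0.7017361 ,  0.70649219, -0.06750479,  0.06227631])}
wrist {'fx': 373.8864609704432, 'fy': 373.8864609704432, 'cx': 318.5093434572552, 'cy': 245.06669018063542, 'k1': 0.017647685985348705, 'origin': array([0.07827111, 0.62350851, 0.38339397]), 'rotation': array([0.77792615, 0.61634097, 0.07535015, 0.09631759])}
```

View pics/top0.png

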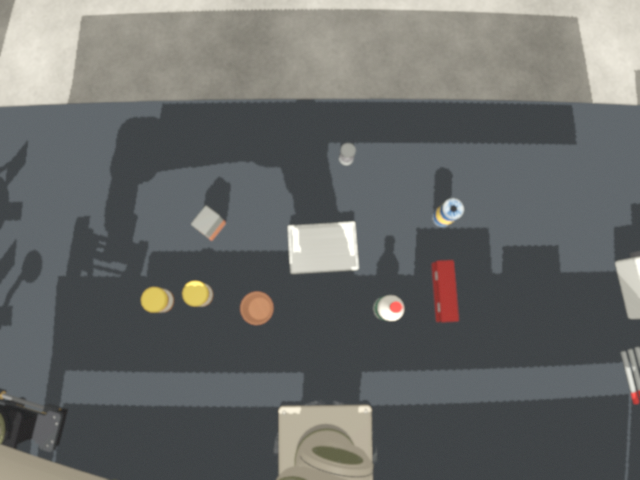

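View pics/scene0.png

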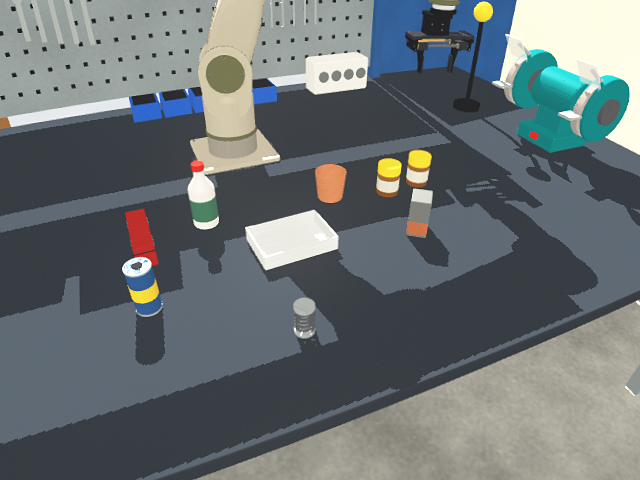

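View pics/wrist0.png

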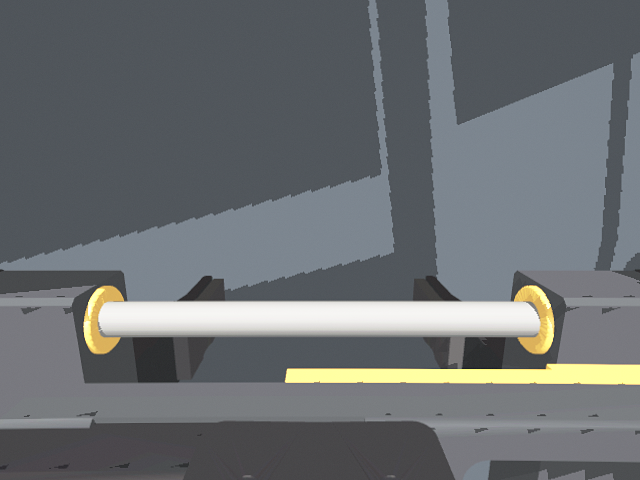

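```bash
cat > h.py <<'E'
import numpy as np, cv2
from scipy.spatial.transform import Rotation as R
def K(i): return np.array([[i['fx'],0,i['cx']],[0,i['fy'],i['cy']],[0,0,1.]]), np.array([i['k1'],0,0,0.])
def proj(i,P):
    k,d=K(i); Rw=R.from_quat(i['rotation']).as_matrix()
    pc=(np.atleast_2d(P)-i['origin'])@Rw
    return cv2.projectPoints(pc.reshape(-1,1,3).astype(float),np.zeros(3),np.zeros(3),k,d)[0][:,0]
def ray(i,uv):
    k,d=K(i); n=cv2.undistortPoints(np.array(uv,float).reshape(-1,1,2),k,d)[:,0]
    return np.c_[n,np.ones(len(n))]@R.from_quat(i['rotation']).as_matrix().T
def at_z(i,uv,z):
    v=ray(i,uv); t=(z-i['origin'][2])/v[:,2]; return i['origin']+v*np.array(t)[:,None]
E
python3 - <<'E'
from h import *
from bench import r
i=r.camera_info('top')
for n,uv,z in [('jarR lid',(197,294),.085),('jarL',(155,300),.085),('stonetop',(208,221),.095),('can top',(453,209),.105),('case',(446,291),.055),('cup',(257,308),.075),('spring',(347,150),.064),('bottle',(396,307),.16),('tray',(323,248),.034)]:
    print(n,at_z(i,uv,z).round(3))
im=cv2.imread('pics/top0.png')
c=np.hstack([cv2.resize(im[190:340,130:280],(400,400),interpolation=2),cv2.resize(im[190:340,360:510],(400,400),interpolation=2)])
cv2.imwrite('pics/c1.png',c)
im=cv2.imread('pics/scene0.png')
cv2.imwrite('pics/c2.png',cv2.resize(im[140:340,110:450],(800,471),interpolation=2))
im=cv2.imread('pics/top0.png')
cv2.imwrite('pics/c3.png',cv2.resize(im[200:300,270:380],(660,600),interpolation=2))
E
```

```text
jarR lid [[0.393 0.31  0.085]]
jarL [[0.378 0.413 0.085]]
stonetop [[0.572 0.286 0.095]]
can top [[ 0.597 -0.324  0.105]]
case [[ 0.397 -0.309  0.055]]
cup [[0.359 0.164 0.075]]
spring [[ 0.767 -0.066  0.064]]
bottle [[ 0.357 -0.16   0.16 ]]
tray [[ 0.512 -0.001  0.034]]
```

View pics/c1.png

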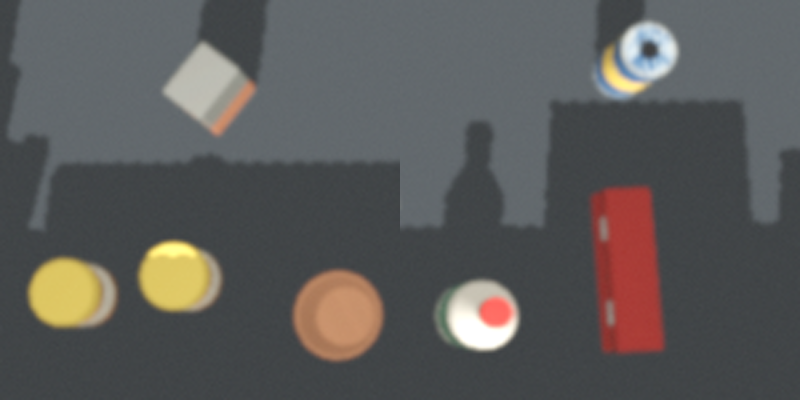

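View pics/c2.png

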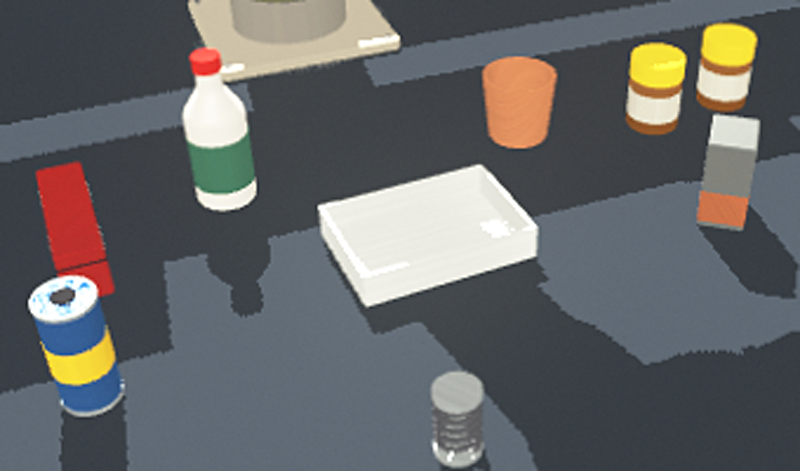

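View pics/c3.png

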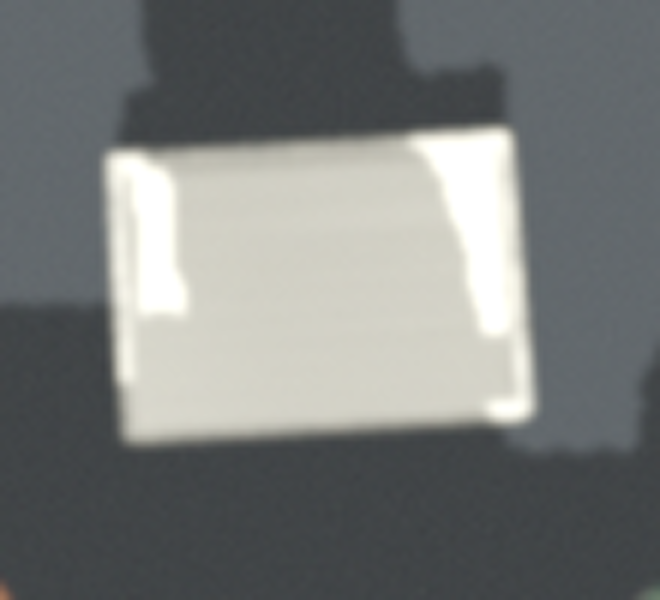

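```bash
cat > fit.py <<'E'
from h import *
from scipy.optimize import minimize
def box(lx,ly,h,z0=0):
    return np.array([[a*lx/2,b*ly/2,z] for a in(-1,1) for b in(-1,1) for z in(z0,h)])
def cyl(*segs):
    t=np.linspace(0,2*np.pi,40,endpoint=False)
    return np.vstack([np.c_[d/2*np.cos(t),d/2*np.sin(t),0*t+z] for d,z in segs])
M={'case':box(.154,.044,.055),'jar':cyl((.058,0),(.058,.06),(.060,.06),(.060,.085)),'stone':box(.06,.046,.095),
 'can':cyl((.05,0),(.05,.103),(.02,.105)),'tray':box(.12,.172,.034),'cup':cyl((.06,0),(.08,.075)),'bottle':cyl((.06,0),(.06,.1)),'spring':cyl((.038,0),(.038,.064))}
S=4
def sil(i,P,roi):
    x,y,w,h=roi; p=(proj(i,P)-[x,y]+.5)*S
    m=np.zeros((h*S,w*S),np.uint8); cv2.fillConvexPoly(m,cv2.convexHull((p*16).astype(np.int32)),255,shift=4)
    return cv2.resize(m,(w,h),interpolation=cv2.INTER_AREA)/255.
def place(name,q):
    P=M[name].copy(); c,s=np.cos(q[2]),np.sin(q[2])
    return np.c_[P[:,0]*c-P[:,1]*s+q[0],P[:,0]*s+P[:,1]*c+q[1],P[:,2]]
def fit(name,q0,views,ang=True):
    # views: list of (info,mask float,roi)
    def cost(v):
        q=[v[0],v[1],v[2] if ang else 0]
        return sum(np.abs(sil(i,place(name,q),roi)-m).sum()/m.sum() for i,m,roi in views)
    s0=np.array([[0,0,0],[.012,0,0],[0,.012,0],[0,0,.15]])+q0
    if not ang: s0=s0[:3,:2]
    x0=s0[0]
    for _ in range(2):
        res=minimize(cost,x0,method='Nelder-Mead',options=dict(initial_simplex=s0-s0[0]+x0,xatol=1e-5,fatol=1e-5,maxiter=400)); x0=res.x
    return res.x,res.fun
E
python3 - <<'E'
from fit import *
from bench import r
I={n:r.camera_info(n) for n in('top','scene')}
im={n:cv2.imread(f'pics/{n}0.png').astype(int) for n in I}
def rb(a): return a[...,2]-a[...,0]
def sat(a): return a.max(-1)-a.min(-1)
seg={'case':lambda a:rb(a)>50,'jar':lambda a:(rb(a)>15)|(a.min(-1)>125),'stone':lambda a:(rb(a)>-4),'can':lambda a:(sat(a)>35)|(a.min(-1)>125),
'tray':lambda a:a.min(-1)>120,'cup':lambda a:rb(a)>30,}
q={'case':(.397,-.309,1.5),'jar':(.39,.305,0),'stone':(.57,.285,.8),'can':(.59,-.32,0),'tray':(.51,0,.05),'cup':(.36,.16,0)}
for n in q:
    vs={}
    for c in I:
        p=proj(I[c],place(n,q[n])); lo=(p.min(0)-9).astype(int); hi=(p.max(0)+9).astype(int)
        x,y=np.maximum(lo,0); w,h=hi-[x,y]
        m=seg[n](im[c][y:y+h,x:x+w]).astype(np.uint8)
        m=cv2.morphologyEx(m,cv2.MORPH_CLOSE,np.ones((3,3)))
        nl,lab,st,ce=cv2.connectedComponentsWithStats(m)
        k=1+np.argmax(st[1:,4]); m=(lab==k).astype(float)
        cv2.imwrite(f'pics/m_{n}_{c}.png',np.hstack([cv2.resize((m*255).astype(np.uint8),None,fx=4,fy=4)]))
        vs[c]=(I[c],m,(x,y,w,h))
    a=n in('case','stone','tray')
    for lab_,v in [('top',[vs['top']]),('scene',[vs['scene']]),('both',list(vs.values()))]:
        x,f=fit(n,np.array(q[n]),v,a); print(n,lab_,x.round(4),round(f,3))
E
```

```text
case top [ 0.3892 -0.3134  3.1758] 0.035
case scene [ 0.1471 -0.2188  2.7247] 1.0
case both [ 0.404  -0.3128  3.1728] 0.175
jar top [0.3946 0.3183] 0.133
jar scene [0.3981 0.315 ] 0.032
jar both [0.3958 0.3165] 0.182
stone top [ 0.5765  0.293  -0.5637] 0.123
stone scene [0.5748 0.292  0.9247] 0.443
stone both [0.5757 0.2931 0.9435] 0.806
can top [ 0.5995 -0.3274] 0.16
can scene [ 0.6011 -0.324 ] 0.251
can both [ 0.5983 -0.325 ] 0.448
tray top [ 5.158e-01 -3.000e-04  4.460e-02] 0.075
tray scene [ 5.186e-01 -1.000e-04  5.540e-02] 0.021
tray both [5.179e-01 2.000e-04 5.780e-02] 0.103
cup top [0.3597 0.1656] 0.075
cup scene [0.3649 0.164 ] 0.042
cup both [0.3618 0.1654] 0.151
```

```bash
python3 - <<'E'
from fit import *
from bench import r
I={n:r.camera_info(n) for n in('top','scene')}
im={n:cv2.imread(f'pics/{n}0.png') for n in I}
for n,c in [('case','scene'),('case','top')]: pass
def roi(n,q,c):
    p=proj(I[c],place(n,q)); lo=np.maximum((p.min(0)-9).astype(int),0); hi=(p.max(0)+9).astype(int); return (*lo,*(hi-lo))
vs=[]
for c in I:
    x,y,w,h=roi('case',(.392,-.313,.035),c); a=im[c][y:y+h,x:x+w].astype(int)
    m=((a[...,2]-a[...,0])>40).astype(np.uint8); m=cv2.morphologyEx(m,cv2.MORPH_CLOSE,np.ones((3,3))); vs.append((I[c],m.astype(float),(x,y,w,h)))
for v in (vs[:1],vs[1:],vs): print(fit('case',np.array((.392,-.313,.035)),v))
t=[]
for n,q in [('stone',(.5757,.293,.94)),('can',(.599,-.326,0)),('jar',(.396,.3165,0))]:
    row=[]
    for c in I:
        x,y,w,h=roi(n,q,c); a=cv2.resize(im[c][y:y+h,x:x+w],(w*6,h*6),interpolation=cv2.INTER_CUBIC)
        p=(proj(I[c],place(n,q))-[x,y]+.5)*6
        cv2.polylines(a,[cv2.convexHull(p.astype(np.int32))],True,(0,255,0),1)
        row.append(cv2.copyMakeBorder(a,0,600-min(600,a.shape[0]),0,0,cv2.BORDER_CONSTANT)[:600])
    o=np.hstack(row); print(o.shape); cv2.imwrite(f'pics/f_{n}.png',o[:,:800])
E
```

```text
(array([ 0.39908904, -0.31327798,  0.02579934]), np.float64(0.031016789130167068))
(array([ 0.40043405, -0.31278349,  0.02794764]), np.float64(0.17549107693391822))
(array([ 0.39904878, -0.31298705,  0.03154815]), np.float64(0.2079165070461862))
(600, 630, 3)
(600, 642, 3)
(600, 552, 3)
```

View pics/f_stone.png

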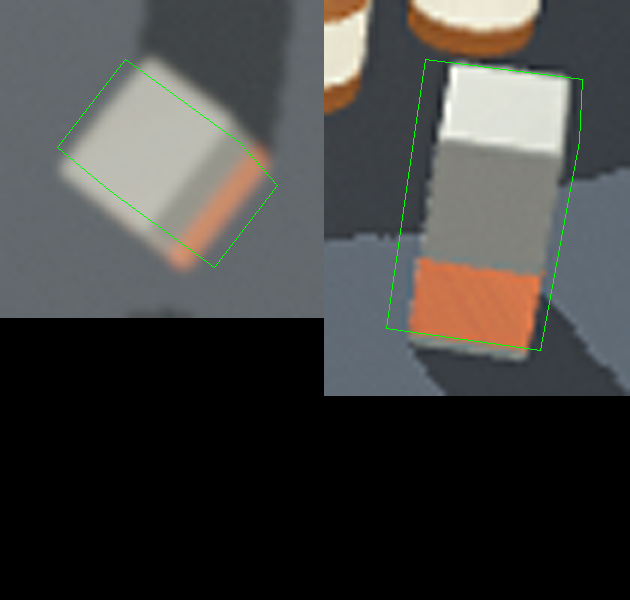

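View pics/f_can.png

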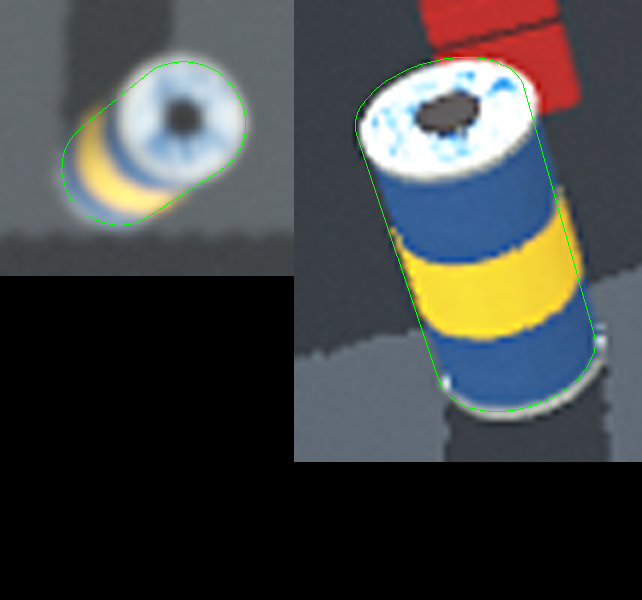

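View pics/f_jar.png

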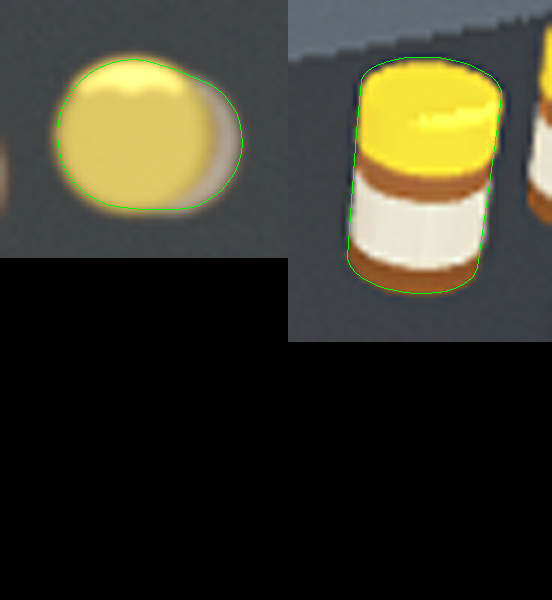

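```bash
python3 - <<'E'
from fit import *
from scipy.optimize import least_squares
from bench import r
I={n:r.camera_info(n) for n in('top','scene')}
def roi(n,q,c):
    p=proj(I[c],place(n,q)); return np.maximum((p.min(0)-9).astype(int),0)
q0=(.5757,.293,.94)
ot=roi('stone',q0,'top'); os_=roi('stone',q0,'scene')
X,Y,H=.03,.023,.095
loc={'A':(-X,Y,H),'B':(X,Y,H),'C':(X,-Y,H),'D':(-X,-Y,H),'c':(X,-Y,0),'d':(-X,-Y,0)}
T={'A':(62,170),'B':(150,58),'C':(232,120),'D':(150,217),'c':(270,155),'d':(187,270)}
# scene: camera at +x looking back; image right = +y
Sc=[(128,65),(246,80),(236,155),(116,138),(203,356),(88,338)]
def w(q,p): c,s=np.cos(q[2]),np.sin(q[2]); return (p[0]*c-p[1]*s+q[0],p[0]*s+p[1]*c+q[1],p[2])
q=(.575,.29,-.67)
for k in loc: print(k,(proj(I['scene'],w(q,loc[k]))[0]-os_+.5)*6, (proj(I['top'],w(q,loc[k]))[0]-ot+.5)*6)
def f(q): return np.concatenate([proj(I['top'],w(q,loc[k]))[0]-(np.array(T[k])/6-.5+ot) for k in T])
s=least_squares(f,q); print(s.x,np.abs(s.fun).max(), np.degrees(s.x[2]))
E
```

```text
A [236.08494598  70.67547296] [ 66.72785794 169.00984119]
B [224.38606245 150.60859644] [159.94365036  57.56043604]
C [ 98.97334213 131.77139743] [244.08304399 124.0914818 ]
D [116.1914959   53.25301262] [150.86411233 236.61759601]
c [ 68.67330147 340.39948691] [282.16706111 168.64371098]
d [ 86.52039522 256.96448095] [196.21719664 272.947751  ]
[ 0.57756874  0.29374636 -0.62344519] 2.2430150913400837 -35.72077817683542
```

```bash
python3 - <<'E'
from fit import *
from scipy.optimize import least_squares
from bench import r
I={n:r.camera_info(n) for n in('top','scene')}
def roi(n,q,c):
    p=proj(I[c],place(n,q)); return np.maximum((p.min(0)-9).astype(int),0)
q0=(.5757,.293,.94)
o={c:roi('stone',q0,c) for c in I}
X,Y,H=.03,.023,.095
loc={'A':(-X,Y,H),'B':(X,Y,H),'C':(X,-Y,H),'D':(-X,-Y,H),'c':(X,-Y,0),'d':(-X,-Y,0),'b':(X,Y,0)}
T={'top':{'A':(62,170),'B':(150,58),'c':(270,155),'d':(187,270)},
'scene':{'A':(246,80),'B':(236,155),'C':(116,138),'D':(128,65),'c':(88,338),'b':(203,356)}}
def w(q,p): c,s=np.cos(q[2]),np.sin(q[2]); return (p[0]*c-p[1]*s+q[0],p[0]*s+p[1]*c+q[1],p[2])
for cs in (['top'],['scene'],['top','scene']):
    f=lambda q: np.concatenate([proj(I[n],w(q,loc[k]))[0]-(np.array(T[n][k])/6-.5+o[n]) for n in cs for k in T[n]])
    s=least_squares(f,(.575,.29,-.67)); print(cs,s.x.round(4),np.abs(s.fun).max().round(2), np.degrees(s.x[2]).round(1))
E
```

```text
['top'] [ 0.5767  0.2939 -0.6222] 1.03 -35.7
['scene'] [ 0.5792  0.2934 -0.6486] 1.32 -37.2
['top', 'scene'] [ 0.5777  0.294  -0.6346] 1.61 -36.4
```

```bash
cat >> fit.py <<'E'
def tool_cam(s,i):
    Rt=R.from_quat(s['eef_rot']); Rc=R.from_quat(i['rotation'])
    return Rt.inv().apply(i['origin']-s['ee_pos']), (Rt.inv()*Rc)
def pose_down(deg): # tool x at angle deg in world, z down
    a=np.radians(deg); x=np.array([np.cos(a),np.sin(a),0]); z=np.array([0,0,-1.]); return R.from_matrix(np.c_[x,np.cross(z,x),z])
def rel(s,pos,deg):
    """rows units: shift/25mm in tool axes and turn /5deg"""
    Rt=R.from_quat(s['eef_rot']); d=Rt.inv().apply(np.array(pos)-s['ee_pos'])/.025
    t=np.degrees((Rt.inv()*pose_down(deg)).as_rotvec())/5
    return d.round(3),t.round(3)
def ang(s):
    x=R.from_quat(s['eef_rot']).as_matrix(); return np.degrees(np.arctan2(x[1,0],x[0,0])), x[:,2]
E
python3 - <<'E'
from fit import *
from bench import r
s=r.read_state(); i=r.camera_info('wrist'); t,Rc=tool_cam(s,i); print(t,Rc.as_matrix().round(3))
for pos in [(.52,-.06,.3),(.52,-.1,.3),(.52,-.14,.3),(.52,-.1,.25),(.517,-.15,.22)]:
    Rt=pose_down(3); j=dict(i); j['origin']=Rt.apply(t)+pos; j['rotation']=(Rt*Rc).as_quat()
    print(pos,proj(j,place('tray',(.517,0,.053))).round(0).tolist())
print(rel(s,(.52,-.1,.3),3),ang(s))
E
```

```text
[ 3.24566355e-05 -6.64473713e-02 -1.61578225e-01] [[ 1.    -0.    -0.   ]
 [ 0.     0.97   0.243]
 [ 0.    -0.243  0.97 ]]
(0.52, -0.06, 0.3) [[271.0, 227.0], [267.0, 233.0], [266.0, 79.0], [262.0, 73.0], [366.0, 227.0], [370.0, 233.0], [371.0, 79.0], [376.0, 73.0]]
(0.52, -0.1, 0.3) [[272.0, 195.0], [268.0, 199.0], [267.0, 40.0], [262.0, 31.0], [369.0, 195.0], [373.0, 199.0], [374.0, 40.0], [379.0, 31.0]]
(0.52, -0.14, 0.3) [[272.0, 162.0], [269.0, 163.0], [267.0, -1.0], [263.0, -14.0], [372.0, 162.0], [376.0, 163.0], [378.0, -1.0], [383.0, -14.0]]
(0.52, -0.1, 0.25) [[266.0, 201.0], [262.0, 205.0], [260.0, 26.0], [254.0, 13.0], [375.0, 201.0], [380.0, 205.0], [382.0, 26.0], [388.0, 13.0]]
(0.517, -0.15, 0.22) [[266.0, 154.0], [261.0, 154.0], [259.0, -50.0], [252.0, -73.0], [387.0, 154.0], [394.0, 154.0], [396.0, -50.0], [405.0, -73.0]]
(array([-24.127,  21.163,  -3.096]), array([8.0000e-03, 1.0000e-02, 1.4755e+01])) (np.float64(76.7769734444381), array([-2.04154108e-04, -1.06795512e-03, -9.99999409e-01]))
```

```bash
python3 - <<'E'
from fit import *
from bench import r
s=r.read_state()
print(rel(s,(.52,-.08,.25),3))
E
```

```text
(array([-23.346,  20.98 ,  -1.096]), array([8.0000e-03, 1.0000e-02, 1.4755e+01]))
```

>>> carry_out(
  commands=[
    [[0, -5, 4.5, -0.5, 0, 0, 3], [0, -10, 9, -1, 0, 0, 6], [0, -15, 13.5, -1.1, 0, 0, 9], [0, -20, 18, -1.1, 0, 0, 12], [0, -23.35, 20.98, -1.1, 0, 0, 14.75], [0, -23.35, 20.98, -1.1, 0, 0, 14.75], [0, -23.35, 20.98, -1.1, 0, 0, 14.75], [0, -23.35, 20.98, -1.1, 0, 0, 14.75], [0, -23.35, 20.98, -1.1, 0, 0, 14.75], [0, -23.35, 20.98, -1.1, 0, 0, 14.75], [0, -23.35, 20.98, -1.1, 0, 0, 14.75], [0, -23.35, 20.98, -1.1, 0, 0, 14.75]],
  ],
  grip_force=40,
)

```text
time: 1.65
ee_pos: [0.5035, -0.0507, 0.2495]
eef_rot: [1.0, 0.027, 0.0, 0.0]
ft_force: [0.4, 0.7, -0.8]
width: 0.087
```

```bash
python3 - <<'E'
from fit import *
from bench import r
import pickle
i=r.camera_info('wrist'); s=r.read_state(); im=r.camera('wrist'); j=r.camera_info('wrist'); s2=r.read_state()
print(s['ee_pos'],s2['ee_pos'],abs(s['joint_vel']).max() if hasattr(s['joint_vel'],'max') else s['joint_vel'])
cv2.imwrite('pics/w1.png',im); pickle.dump(i,open('w1.pkl','wb'))
g=im.copy()
p=proj(i,place('tray',(.517,0,.053)))
cv2.polylines(g,[cv2.convexHull(p.astype(np.int32))],True,(0,255,0),1)
cv2.imwrite('pics/w1g.png',g)
print(rel(s2,(.399,-.313,.22),-88.3))
E
```

```text
[ 0.5034721  -0.05066317  0.24947975] [ 0.50551971 -0.05850465  0.2498351 ] 1.383003169420766
(array([-4.736,  9.964,  1.227]), array([ 1.8000e-02, -6.5000e-02,  1.8197e+01]))
```

View pics/w1g.png

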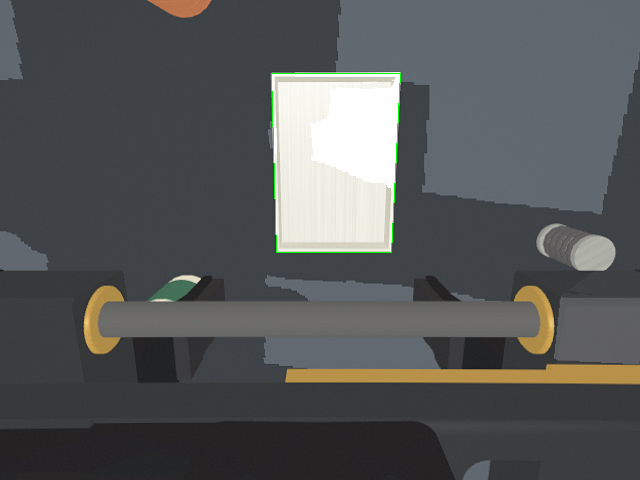

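```bash
python3 - <<'E'
from fit import *
import pickle
i=pickle.load(open('w1.pkl','rb')); im=cv2.imread('pics/w1.png')
x,y,w,h=255,55,165,210
m=(im[y:y+h,x:x+w].min(-1)>115).astype(np.uint8); m=cv2.morphologyEx(m,cv2.MORPH_CLOSE,np.ones((5,5)))
n,l,st,_=cv2.connectedComponentsWithStats(m); k=1+np.argmax(st[1:,4]); m=(l==k).astype(float); print(st[k])
print(fit('tray',np.array([.517,0,.053]),[(i,m,(x,y,w,h))]))
E
```

```text
[   16    17   130   180 22098]
(array([0.51601006, 0.00133376, 0.05327456]), np.float64(0.008754407727431636))
```

>>> carry_out(
  commands=[
    [[0, -1.5, 3, 0.3, 0, 0, 2], [0, -2.5, 5, 0.6, 0, 0, 4], [0, -3.5, 7, 0.9, 0, 0, 6], [0, -4.74, 9.96, 1.2, 0, 0, 8], [0, -4.74, 9.96, 1.2, 0, 0, 10], [0, -4.74, 9.96, 1.2, 0, 0, 12], [0, -4.74, 9.96, 1.2, 0, 0, 14], [0, -4.74, 9.96, 1.2, 0, 0, 16], [0, -4.74, 9.96, 1.2, 0, 0, 18.2], [0, -4.74, 9.96, 1.2, 0, 0, 18.2], [0, -4.74, 9.96, 1.2, 0, 0, 18.2]],
  ],
)

```text
time: 3.08
ee_pos: [0.3988, -0.3128, 0.2206]
eef_rot: [0.719, -0.695, 0.002, 0.001]
ft_force: [0.4, 0.6, -0.4]
width: 0.0871
```

```bash
python3 - <<'E'
from fit import *
from bench import r
s=r.read_state()
print(ang(s),s['joint_positions'],s['ee_pos'])
print(rel(s,(.3995,-.313,.12),-88.4),rel(s,(.3995,-.313,.035),-88.4))
i=r.camera_info('wrist'); im=r.camera('wrist')
p=proj(i,place('case',(.3995,-.313,.0285))); g=im.copy()
cv2.polylines(g,[cv2.convexHull(p.astype(np.int32))],True,(0,255,0),1); cv2.imwrite('pics/w2.png',g)
E
```

```text
(np.float64(-88.07637000809251), array([ 0.00264   , -0.00427321, -0.99998738])) [-0.46894921  0.07200399  1.10733096  1.81755518 -0.06512894  1.28769954
 -0.88195396] [ 0.3988226  -0.31278592  0.22060861]
(array([-0.008, -0.017,  4.024]), array([-0.029, -0.05 ,  0.065])) (array([-0.023, -0.008,  7.424]), array([-0.029, -0.05 ,  0.065]))
```

View pics/w2.png

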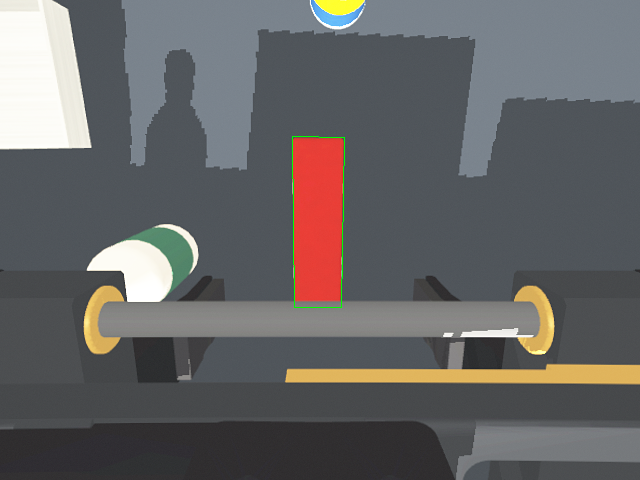

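>>> carry_out(
  commands=[
    [[0, 0, 0, 2.3, 0, 0, 0], [0, 0, 0, 4.5, 0, 0, 0], [0, 0, 0, 6.3, 0, 0, 0], [0, 0, 0, 7.2, 0, 0, 0], [0, 0, 0, 7.42, 0, 0, 0], [0, 0, 0, 7.42, 0, 0, 0], [255, 0, 0, 7.42, 0, 0, 0], [255, 0, 0, 7.42, 0, 0, 0], [255, 0, 0, 7.42, 0, 0, 0], [255, 0, 0, 7.42, 0, 0, 0]],
  ],
  grip_force=45,
)

```text
time: 4.38
ee_pos: [0.3995, -0.3136, 0.0353]
eef_rot: [0.719, -0.695, 0.003, 0.001]
ft_force: [-0.3, 0.2, -0.5]
width: 0.055
```

```bash
python3 - <<'E'
from fit import *
from bench import r
s=r.read_state()
print(ang(s),s['joint_positions'],s['ee_pos'],s['width'],s['ft_force'])
E
```

```text
(np.float64(-88.10539816393434), array([ 0.00297395, -0.00433356, -0.99998619])) [-0.24629604  0.40650594  0.96284068  2.00764673 -0.41472376  0.93045443
 -0.60609   ] [ 0.39945091 -0.31360629  0.03529258] 0.055013436604198405 [-0.2846254   0.23661173 -0.54455717]
```

>>> carry_out(
  commands=[
    [[255, 0, 0, 0, 0, 0, 0], [255, 0, 0, 0, 0, 0, 0], [255, 0, 0, 0, 0, 0, 0]],
  ],
)

```text
time: 4.75
ee_pos: [0.3995, -0.3133, 0.0353]
eef_rot: [0.719, -0.695, 0.002, 0.0]
ft_force: [-1.1, 2.5, 2.2]
width: 0.0436
```

```bash
python3 - <<'E'
from fit import *
from bench import r
s=r.read_state()
print(ang(s),s['ee_pos'],s['width'],s['ft_force'])
print(rel(s,(.45,-.29,.22),-88.1))
E
```

```text
(np.float64(-88.09876673862956), array([ 0.00291189, -0.00381454, -0.99998849])) [ 0.3994796  -0.31334349  0.03530561] 0.04358725793959285 [-1.11313501  2.48355215  2.1666935 ]
(array([-0.837, -2.071, -7.385]), array([-0.032, -0.045,  0.   ]))
```

```bash
python3 - <<'E'
from fit import *
from bench import r
s=r.read_state()
print(rel(s,(.4,-.313,.23),-88.1),rel(s,(.44,-.2,.23),-58.1),rel(s,(.4845,-.001,.23),3.07))
E
```

```text
(array([ 0.017, -0.043, -7.788]), array([-0.032, -0.045,  0.   ])) (array([-4.447, -1.792, -7.8  ]), array([-0.019, -0.052, -6.   ])) (array([-12.343,  -3.835,  -7.825]), array([ 1.1000e-02, -6.0000e-02, -1.8234e+01]))
```

>>> carry_out(
  commands=[
    [[255, 0, 0, -1, 0, 0, 0], [255, 0, 0, -3, 0, -0.05, 0], [255, 0, 0, -5.4, 0, -0.05, 0], [255, -0.5, -0.3, -7.8, 0, -0.05, -2], [255, -2.5, -0.9, -7.8, 0, -0.05, -4], [255, -4.45, -1.8, -7.8, 0, -0.05, -6], [255, -6, -2.2, -7.8, 0, -0.05, -8], [255, -7.5, -2.6, -7.8, 0, -0.05, -10], [255, -9, -3, -7.8, 0, -0.05, -12], [255, -10.5, -3.4, -7.8, 0, -0.06, -14], [255, -11.6, -3.7, -7.8, 0, -0.06, -16], [255, -12.34, -3.83, -7.8, 0, -0.06, -18.23]],
  ],
)

```text
time: 6.25
ee_pos: [0.4839, 0.0002, 0.2283]
eef_rot: [1.0, 0.027, -0.001, 0.001]
ft_force: [0.0, -0.4, -7.9]
width: 0.0439
```

```bash
python3 - <<'E'
from fit import *
from bench import r
i=r.camera_info('wrist'); s=r.read_state();im=r.camera('wrist')
print(ang(s),s['joint_positions'],s['ee_pos'],s['width'],s['ft_force'])
cv2.imwrite('pics/w3.png',im)
s=r.read_state();print(rel(s,(.4845,-.001,.0393),3.07))
E
```

```text
(np.float64(3.055389899590422), array([-0.0021198 , -0.00138775, -0.99999679])) [-0.93496265 -0.02401686  0.84251401  1.84692442  0.01976268  1.31294289
 -0.04434557] [4.83897113e-01 1.86525458e-04 2.28349121e-01] 0.04391852658638745 [ 0.01124946 -0.40914825 -7.87230202]
(array([0.027, 0.14 , 7.559]), array([0.008, 0.026, 0.134]))
```

View pics/w3.png

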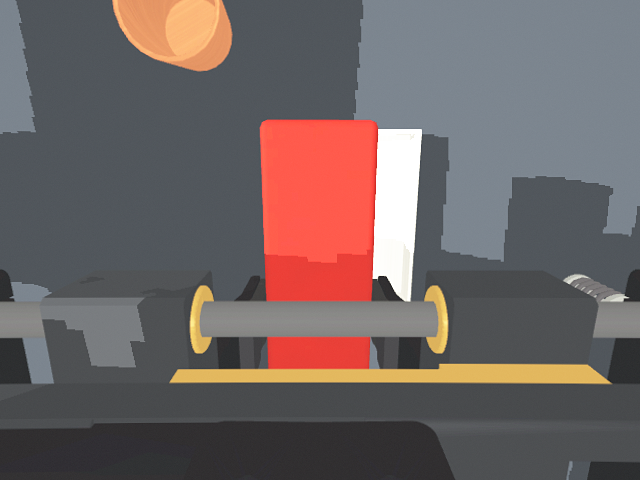

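```bash
python3 - <<'E'
from fit import *
import pickle
from bench import r
s=r.read_state()
i=pickle.load(open('w1.pkl','rb')); # use tool_cam with known
t=np.array([0,-.06645,-.16158]); Rc=R.from_matrix(np.array([[1,0,0],[0,.97,.243],[0,-.243,.97]]))
pos=np.array([.483897,.000187,.228349]); Rt=pose_down(3.055)
i['origin']=pos+Rt.apply(t); i['rotation']=(Rt*Rc).as_quat()
top=.228349-.0353+.055
P=at_z(i,[(262,120.5),(377,120.5),(266,250),(375,250)],top); print(P.round(4)); print((P-pos).round(4), Rt.inv().apply(P-pos).round(4))
E
```

```text
[[0.4595 0.0762 0.248 ]
 [0.5008 0.0784 0.248 ]
 [0.4618 0.028  0.248 ]
 [0.5045 0.0302 0.248 ]]
[[-0.0244  0.076   0.0197]
 [ 0.0169  0.0782  0.0197]
 [-0.0221  0.0278  0.0197]
 [ 0.0206  0.0301  0.0197]] [[-0.0204 -0.0772 -0.0197]
 [ 0.0211 -0.0772 -0.0197]
 [-0.0206 -0.0289 -0.0197]
 [ 0.0222 -0.0289 -0.0197]]
```

>>> carry_out(
  commands=[
    [[255, 0.03, 0.14, 1.5, 0, 0.03, 0.13], [255, 0.03, 0.14, 3.5, 0, 0.03, 0.13], [255, 0.03, 0.14, 5, 0, 0.03, 0.13], [255, 0.03, 0.14, 5.7, 0, 0.03, 0.13], [255, 0.03, 0.14, 5.9, 0, 0.03, 0.13], [255, 0.03, 0.14, 5.9, 0, 0.03, 0.13]],
  ],
)

```text
time: 7.05
ee_pos: [0.4853, -0.001, 0.0816]
eef_rot: [1.0, 0.027, 0.001, 0.0]
ft_force: [0.3, -0.8, -6.1]
width: 0.0436
```

```bash
python3 - <<'E'
from fit import *
from bench import r
i=r.camera_info('wrist'); s=r.read_state();im=r.camera('wrist')
print(ang(s),s['joint_positions'],s['ee_pos'],s['width'],s['ft_force'])
cv2.imwrite('pics/w4.png',im)
s=r.read_state();print(rel(s,(.4845,-.001,.0393),3.07))
E
```

```text
(np.float64(3.072184019716562), array([ 1.43040688e-03, -5.15013787e-04, -9.99998844e-01])) [-0.86745456  0.20314404  0.85555999  2.0222325  -0.1823851   0.99134195
  0.13185496] [ 0.48530761 -0.00101176  0.08155819] 0.04357455233300983 [ 0.3466119  -0.80180007 -6.05555459]
(array([-4.500e-02,  1.000e-03,  1.702e+00]), array([ 0.003, -0.023,  0.002]))
```

View pics/w4.png

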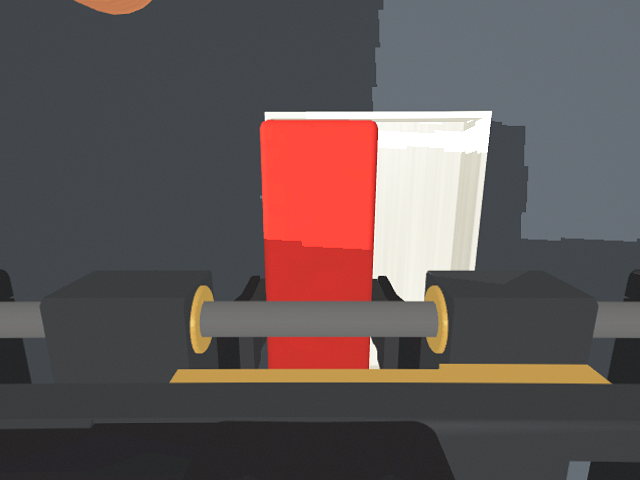

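```bash
python3 - <<'E'
from fit import *
from bench import r
i=r.camera_info('wrist')
P=at_z(i,[(265,112.5),(491,111)],.034); 
q=(.5165,.0007,.0535); c,s=np.cos(q[2]),np.sin(q[2])
d=P[:,:2]-q[:2]; print(np.c_[d[:,0]*c+d[:,1]*s,-d[:,0]*s+d[:,1]*c].round(4))
E
```

```text
[[-0.0598  0.0859]
 [ 0.0595  0.0865]]
```

>>> carry_out(
  commands=[
    [[255, -0.04, 0, 0.6, 0, -0.02, 0], [255, -0.04, 0, 1.1, 0, -0.02, 0], [255, -0.04, 0, 1.4, 0, -0.02, 0], [255, -0.04, 0, 1.6, 0, -0.02, 0], [255, -0.04, 0, 1.69, 0, -0.02, 0], [255, -0.04, 0, 1.7, 0, -0.02, 0], [255, -0.04, 0, 1.7, 0, -0.02, 0]],
  ],
)

```text
time: 7.98
ee_pos: [0.4848, -0.001, 0.0395]
eef_rot: [1.0, 0.027, 0.0, 0.0]
ft_force: [-0.5, -0.2, -6.2]
width: 0.0435
```

>>> carry_out(
  commands=[
    [[255, 0, 0, 0.03, 0, 0, 0], [255, 0, 0, 0.05, 0, 0, 0], [255, 0, 0, 0.05, 0, 0, 0]],
  ],
)

```text
time: 8.35
ee_pos: [0.4849, -0.0009, 0.0393]
eef_rot: [1.0, 0.027, 0.0, -0.0]
ft_force: [-8.4, 0.0, 13.1]
width: 0.0437
```

```bash
python3 - <<'E'
from fit import *
from bench import r
s=r.read_state()
print(rel(s,(.485,0,.2),3.07),rel(s,(.396,.235,.2),3.07))
E
```

```text
(array([ 0.008, -0.043, -6.428]), array([-0.01 , -0.006,  0.   ])) (array([-3.043, -9.62 , -6.421]), array([-0.01 , -0.006,  0.   ]))
```

>>> carry_out(
  commands=[
    [[0, 0, 0, 0, 0, 0, 0], [0, 0, 0, 0, 0, 0, 0], [0, 0, 0, 0, 0, 0, 0], [0, 0, 0, 0, 0, 0, 0], [0, 0, 0, -0.4, 0, 0, 0], [0, 0, 0, -2, 0, 0, 0], [0, 0, 0, -4, 0, 0, 0], [0, 0, 0, -6.4, 0, 0, 0]],
  ],
)

```text
time: 9.35
ee_pos: [0.4843, -0.0015, 0.201]
eef_rot: [1.0, 0.026, -0.0, -0.0]
ft_force: [1.6, 1.7, 0.4]
width: 0.087
```

```bash
python3 - <<'E'
from fit import *
from bench import r
s=r.read_state()
cv2.imwrite('pics/w5.png',r.camera('wrist'))
cv2.imwrite('pics/t5.png',cv2.resize(r.camera('top')[200:300,270:380],(660,600),interpolation=2))
s=r.read_state()
print(rel(s,(.396,.235,.2),3.07))
E
```

```text
(array([-3.177, -9.637,  0.223]), array([-0.045, -0.106, -0.014]))
```

>>> carry_out(
  commands=[
    [[0, -0.7, -2.4, 0, 0, 0, 0], [0, -1.5, -4.8, 0, 0, 0, 0], [0, -2.3, -7.2, 0, 0, 0, 0], [0, -3.05, -9.6, 0, 0, 0, 0], [0, -3.05, -9.6, 0, 0, 0, 0], [0, -3.05, -9.6, 0, 0, 0, 0]],
  ],
)

```text
time: 10.2
ee_pos: [0.3994, 0.2337, 0.2057]
eef_rot: [1.0, 0.026, 0.005, -0.002]
ft_force: [0.2, 0.1, 0.9]
width: 0.0869
```

```bash
python3 - <<'E'
from fit import *
from bench import r
i=r.camera_info('wrist'); im=r.camera('wrist'); s=r.read_state()
print(ang(s),s['joint_positions'],s['ee_pos'])
cv2.imwrite('pics/w6.png',im)
p=proj(i,place('jar',(.396,.3165,0))).astype(int); lo=p.min(0)-12;hi=p.max(0)+12; print(lo,hi)
x,y=np.maximum(lo,0);w,h=hi-[x,y]
a=im[y:y+h,x:x+w].astype(int); m=((a[...,2]-a[...,0]>15)|(a.min(-1)>125)).astype(np.uint8); m=cv2.morphologyEx(m,cv2.MORPH_CLOSE,np.ones((5,5)))
n,l,st,_=cv2.connectedComponentsWithStats(m); k=1+np.argmax(st[1:,4]); m=(l==k).astype(float)
x0,f=fit('jar',np.array([.396,.3165,0]),[(i,m,(x,y,w,h))],False); print(x0,f)
g=im.copy(); cv2.polylines(g,[cv2.convexHull(proj(i,place('jar',(*x0,0))).astype(np.int32))],True,(0,255,0),1); cv2.imwrite('pics/w6g.png',g)
print(rel(s,(*x0,.2),3.07),rel(s,(*x0,.060),3.07))
E
```

```text
(np.float64(2.9072167486404443), array([ 0.00924505,  0.00428602, -0.99994808])) [-1.22693025 -0.06182828  0.58502025  1.92835463  0.0381224   1.25504308
 -0.60352421] [0.39970909 0.23310701 0.20575215]
[265  70] [372 182]
[0.39610546 0.31697558] 0.015017447657028914
(array([ 0.024, -3.357,  0.243]), array([-0.044, -0.108, -0.032])) (array([-0.029, -3.335,  5.843]), array([-0.044, -0.108, -0.032]))
```

View pics/w6g.png

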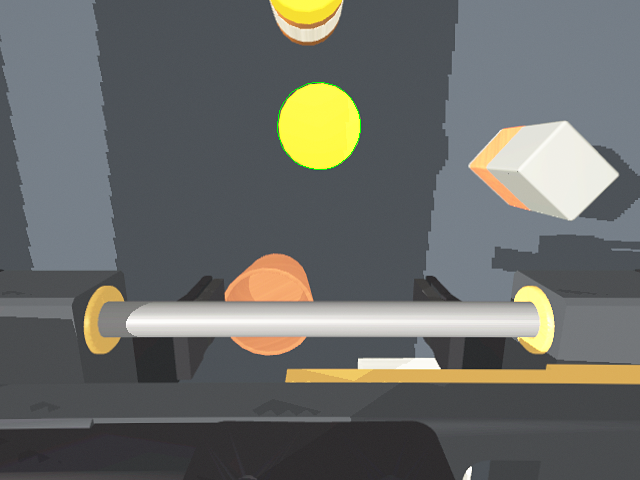

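View pics/t5.png

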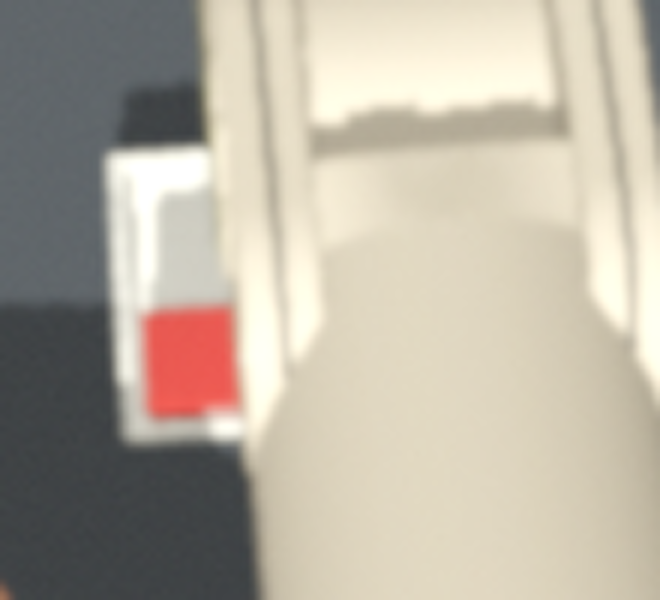

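>>> carry_out(
  commands=[
    [[0, 0.02, -1.8, 0.2, -0.04, -0.1, 0], [0, 0.02, -3.1, 0.3, -0.04, -0.1, 0], [0, 0.02, -3.35, 1, -0.04, -0.1, 0], [0, 0.0, -3.35, 3, -0.04, -0.1, 0], [0, -0.02, -3.34, 5, -0.04, -0.1, 0], [0, -0.03, -3.34, 5.7, -0.04, -0.1, 0], [0, -0.03, -3.34, 5.84, -0.04, -0.1, 0], [0, -0.03, -3.34, 5.84, -0.04, -0.1, 0]],
  ],
)

```text
time: 11.25
ee_pos: [0.3971, 0.3174, 0.0615]
eef_rot: [1.0, 0.025, 0.001, -0.001]
ft_force: [-0.3, 0.0, 0.3]
width: 0.0868
```

```bash
python3 - <<'E'
from fit import *
from bench import r
s=r.read_state()
print(ang(s),s['joint_positions'],s['ee_pos'],s['ft_force'])
print(rel(s,(.3961,.317,.060),3.07))
E
```

```text
(np.float64(2.8660880477452553), array([ 0.00203543,  0.00191099, -0.9999961 ])) [-1.23982955  0.25203754  0.53403012  1.97219252 -0.15633074  0.95425585
 -0.57920212] [0.39706124 0.31739896 0.06150326] [-0.30535593  0.04626865  0.27558116]
(array([-0.039,  0.014,  0.06 ]), array([-0.021, -0.024, -0.041]))
```

>>> carry_out(
  commands=[
    [[60, -0.04, 0, 0.06, -0.02, -0.02, 0], [160, -0.04, 0, 0.06, -0.02, -0.02, 0], [255, -0.04, 0, 0.06, -0.02, -0.02, 0], [255, -0.04, 0, 0.06, -0.02, -0.02, 0], [255, -0.04, 0, 0.06, -0.02, -0.02, 0], [255, -0.04, 0, 0.06, -0.02, -0.02, 0]],
  ],
  grip_force=40,
)

```text
time: 12.0
ee_pos: [0.3962, 0.3175, 0.0602]
eef_rot: [1.0, 0.025, 0.0, -0.0]
ft_force: [0.6, 0.3, 3.8]
width: 0.0591
```

```bash
python3 - <<'E'
from fit import *
from bench import r
s=r.read_state()
print(ang(s),s['ee_pos'],s['ft_force'],s['width'])
q=(.5165,.0007,.0535);c,sn=np.cos(q[2]),np.sin(q[2])
W=lambda x,y:(q[0]+x*c-y*sn,q[1]+x*sn+y*c)
for n,p in dict(jar=(.0235,.0505),stone=(.0235,-.005),can=(.0235,-.0555)).items(): print(n,np.round(W(*p),4))
j=W(.0235,.0505)
print(rel(s,(.3961,.317,.20),3.07),rel(s,(*j,.20),3.07))
E
```

```text
(np.float64(2.865324290086762), array([ 6.40068825e-04,  4.14091555e-04, -9.99999709e-01])) [0.39624248 0.31751884 0.06022639] [0.5888385  0.29378066 3.79620701] 0.05907095499912806
jar [0.5373 0.0524]
stone [ 0.5402 -0.003 ]
can [ 0.5429 -0.0535]
(array([-3.000e-03,  1.800e-02, -5.591e+00]), array([-0.004, -0.008, -0.041])) (array([ 5.107, 10.872, -5.592]), array([-0.004, -0.008, -0.041]))
```

>>> carry_out(
  commands=[
    [[255, 0, 0, -0.8, 0, 0, 0], [255, 0, 0, -2.5, 0, 0, 0], [255, 0.2, 0.5, -4.2, 0, 0, 0], [255, 1.2, 2.5, -4.6, 0, 0, 0], [255, 2.2, 4.7, -4.6, 0, 0, 0], [255, 3.2, 6.9, -4.6, 0, 0, 0], [255, 4.2, 9, -4.6, 0, 0, 0], [255, 4.9, 10.4, -4.6, 0, 0, 0], [255, 5.1, 10.87, -4.6, 0, 0, 0], [255, 5.1, 10.87, -4.6, 0, 0, 0], [255, 5.1, 10.87, -4.6, 0, 0, 0]],
  ],
)

```text
time: 13.38
ee_pos: [0.5364, 0.0541, 0.1749]
eef_rot: [1.0, 0.026, -0.0, -0.0]
ft_force: [-0.6, 0.8, -1.7]
width: 0.059
```

```bash
python3 - <<'E'
from fit import *
from bench import r
i=r.camera_info('wrist'); im=r.camera('wrist'); s=r.read_state()
print(ang(s),s['joint_positions'],s['ee_pos'],s['ft_force'],s['width'])
cv2.imwrite('pics/w7.png',im)
print(rel(s,(.5373,.0529,.0642),3.07))
E
```

```text
(np.float64(3.006170182767374), array([ 2.43280563e-05,  9.73531184e-04, -9.99999526e-01])) [-0.88693926  0.2113161   0.80085353  1.78882575 -0.16276016  1.20884453
  0.0132008 ] [0.53654033 0.05418702 0.17499248] [-0.55304433 -0.25657644 -2.29919747] 0.05919140177808735
(array([0.027, 0.057, 4.432]), array([-0.011, -0.001, -0.013]))
```

View pics/w7.png

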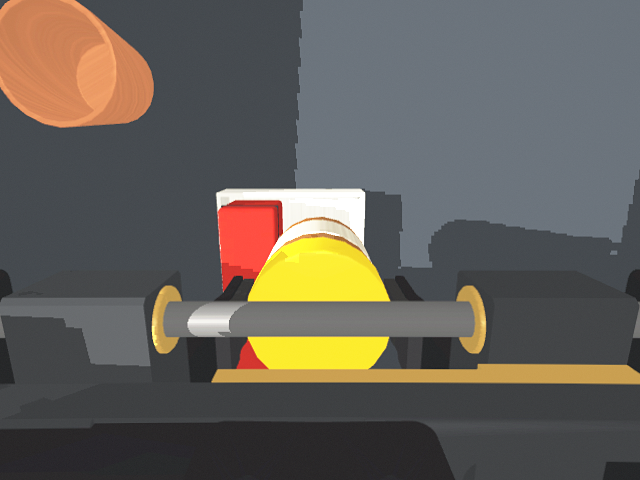

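```bash
python3 - <<'E'
from fit import *
from bench import r
i=r.camera_info('wrist'); s=r.read_state(); print(s['ee_pos'])
im=cv2.imread('pics/w7.png').astype(int)
yel=(im[...,2]-im[...,0]>120)&(im[...,1]>150)
rows=np.where(yel.sum(1)>3)[0]; col=np.where(yel.any(0))[0]; print(rows[0],col[0],col[-1])
c=yel[rows[0]].nonzero()[0].mean()
print('lid far edge',at_z(i,[(c,rows[0])],s['ee_pos'][2]-.0602+.085))
red=(im[...,2]-im[...,0]>100)&(im[...,1]<90)
for rr in (230,250): x=red[rr,150:320].nonzero()[0]+150; print(rr,x[0],x[-1],at_z(i,[(x[0],rr),(x[-1]+1,rr)],.059))
x=red[:270,225:275]; print(at_z(i,[(250,np.where(x.any(1))[0][0])],.059))
E
```

```text
[0.53654033 0.05418702 0.17499248]
0 0 639
lid far edge [[0.44970146 0.16234364 0.19979248]]
230 220 282 [[0.46113247 0.05869184 0.059     ]
 [0.50869634 0.06118794 0.059     ]]
250 221 270 [[0.4617182  0.04305761 0.059     ]
 [0.49996262 0.04505018 0.059     ]]
[[0.48359615 0.08187376 0.059     ]]
```

```bash
python3 - <<'E'
from fit import *
from bench import r
im=cv2.imread('pics/w7.png')
cv2.imwrite('pics/w7c.png',cv2.resize(im[180:290,210:400],(760,440),interpolation=2))
i=r.camera_info('wrist')
q=(.5165,.0007,.0535);c,s=np.cos(q[2]),np.sin(q[2])
for uv,z in [((222,206),.059),((278,206),.059),((218,190),.034),((365,190),.034)]:
    P=at_z(i,[uv],z)[0]; d=P[:2]-q[:2]; print(uv,P.round(4),(d[0]*c+d[1]*s).round(4),(-d[0]*s+d[1]*c).round(4))
E
```

```text
(222, 206) [0.4628 0.077  0.059 ] -0.0495 0.0791
(278, 206) [0.5044 0.0792 0.059 ] -0.0078 0.0791
(218, 190) [0.4535 0.0859 0.034 ] -0.0583 0.0885
(365, 190) [0.5715 0.0921 0.034 ] 0.0598 0.0884
```

View pics/w7c.png

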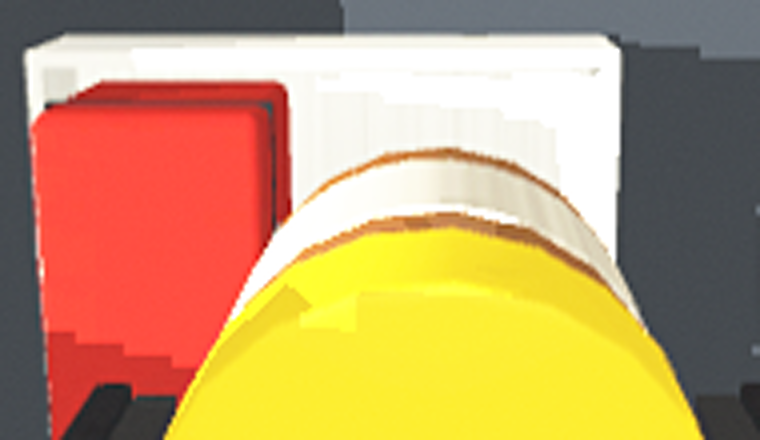

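```bash
python3 - <<'E'
from fit import *
from bench import r
i=r.camera_info('wrist')
s=r.read_state()
for v in (236,237,238): print(at_z(i,[(322,v)],.1748))
print('bottom edge',at_z(i,[(322,217.5)],.1148))
print(rel(s,(.5383,.0529,.0642),3.07))
E
```

```text
[[0.53594032 0.08385523 0.1748    ]]
[[0.53596508 0.08340155 0.1748    ]]
[[0.53598988 0.08294726 0.1748    ]]
bottom edge [[0.53661918 0.08185856 0.1148    ]]
(array([0.067, 0.059, 4.432]), array([-0.011, -0.001, -0.013]))
```

>>> carry_out(
  commands=[
    [[255, 0.03, 0.03, 0.8, 0, 0, 0], [255, 0.07, 0.06, 2, 0, 0, 0], [255, 0.07, 0.06, 2.6, 0, 0, 0], [255, 0.07, 0.06, 3, 0, 0, 0], [255, 0.07, 0.06, 3.5, 0, 0, 0], [255, 0.07, 0.06, 3.9, 0, 0, 0], [255, 0.07, 0.06, 4.2, 0, 0, 0], [255, 0.07, 0.06, 4.35, 0, 0, 0], [255, 0.07, 0.06, 4.4, 0, 0, 0], [255, 0.07, 0.06, 4.4, 0, 0, 0]],
  ],
)

```text
time: 14.68
ee_pos: [0.5385, 0.0529, 0.0651]
eef_rot: [1.0, 0.026, 0.0, -0.001]
ft_force: [-0.0, -0.1, -2.7]
width: 0.0592
```

>>> carry_out(
  commands=[
    [[255, 0, 0, 0.03, 0, 0, 0], [255, 0, 0, 0.05, 0, 0, 0], [255, 0, 0, 0.06, 0, 0, 0], [255, 0, 0, 0.06, 0, 0, 0]],
  ],
)

```text
time: 15.18
ee_pos: [0.5388, 0.053, 0.0642]
eef_rot: [1.0, 0.026, 0.0, -0.001]
ft_force: [-1.1, 0.1, 5.2]
width: 0.0594
```

>>> carry_out(
  commands=[
    [[0, 0, 0, 0, 0, 0, 0], [0, 0, 0, 0, 0, 0, 0], [0, 0, 0, 0, 0, 0, 0], [0, 0, 0, 0, 0, 0, 0], [0, 0, 0, -0.4, 0, 0, 0], [0, 0, 0, -2, 0, 0, 0], [0, 0, 0, -4, 0, 0, 0], [0, 0, 0, -5.5, 0, 0, 0]],
  ],
)

```text
time: 16.18
ee_pos: [0.5391, 0.0525, 0.2045]
eef_rot: [1.0, 0.026, 0.001, -0.001]
ft_force: [0.6, 0.5, -0.2]
width: 0.0872
```

```bash
python3 - <<'E'
from fit import *
from bench import r
s=r.read_state()
print(s['ee_pos'],s['width'],rel(s,(.5305,.2296,.22),-36.4))
E
```

```text
[0.5390666  0.05245664 0.20445947] 0.08723852276455617 (array([ 0.026, -7.095, -0.607]), array([-0.033, -0.02 ,  7.873]))
```

>>> carry_out(
  commands=[
    [[0, 0, -1.8, -0.2, 0, 0, 2], [0, 0, -3.6, -0.4, 0, 0, 4], [0, 0, -5.4, -0.6, 0, 0, 6], [0, 0.03, -7.1, -0.6, -0.03, -0.02, 7.87], [0, 0.03, -7.1, -0.6, -0.03, -0.02, 7.87], [0, 0.03, -7.1, -0.6, -0.03, -0.02, 7.87], [0, 0.03, -7.1, -0.6, -0.03, -0.02, 7.87]],
  ],
)

```text
time: 17.05
ee_pos: [0.5309, 0.2282, 0.2202]
eef_rot: [0.95, -0.313, 0.0, -0.0]
ft_force: [0.3, -0.3, 0.1]
width: 0.0867
```

```bash
python3 - <<'E'
from fit import *
from bench import r
i=r.camera_info('wrist'); im=r.camera('wrist'); s=r.read_state()
print(ang(s),s['joint_positions'],s['ee_pos'])
q0=np.array((.578,.294,-.6346))
cv2.imwrite('pics/w8.png',im)
g=im.copy(); cv2.polylines(g,[cv2.convexHull(proj(i,place('stone',q0)).astype(np.int32))],True,(0,255,0),1); cv2.imwrite('pics/w8g.png',g)
E
```

```text
(np.float64(-36.46266839119588), array([ 2.98643040e-04,  5.63695976e-04, -9.99999797e-01])) [-1.15384984  0.28200886  0.81132719  1.63046393 -0.21034926  1.31916171
 -0.94604444] [0.5309135  0.22834125 0.22015019]
```

View pics/w8g.png

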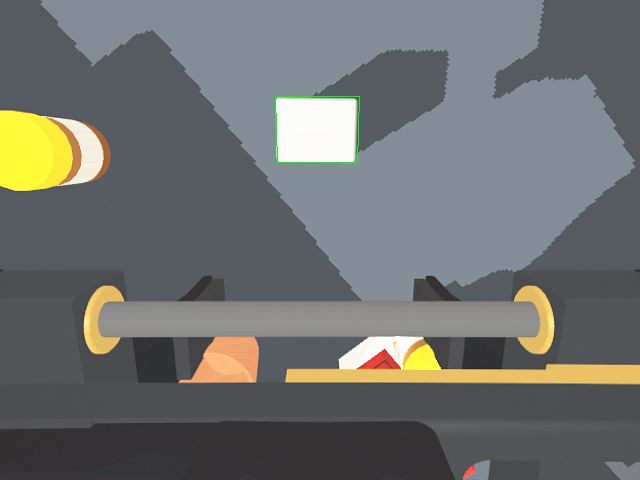

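```bash
python3 - <<'E'
from fit import *
from bench import r
i=r.camera_info('wrist'); s=r.read_state(); im=cv2.imread('pics/w8.png')
x,y,w,h=255,80,130,100
m=(im[y:y+h,x:x+w].min(-1)>190).astype(np.uint8); print(cv2.boundingRect(m))
M['stone']=box(.06,.046,.095,.094)
x0,f=fit('stone',np.array([.578,.294,-.6346]),[(i,m.astype(float),(x,y,w,h))]); print(x0,np.degrees(x0[2]),f)
print(rel(s,(*x0[:2],.22),np.degrees(x0[2])),rel(s,(*x0[:2],.062),np.degrees(x0[2])))
E
```

```text
(21, 18, 80, 65)
[ 0.57571154  0.29471209 -0.65365269] -37.451540550098336 0.06601731852418069
(array([-0.137, -3.2  ,  0.008]), array([-0.007,  0.001,  0.198])) (array([-0.136, -3.196,  6.328]), array([-0.007,  0.001,  0.198]))
```

>>> carry_out(
  commands=[
    [[0, -0.12, -1.7, 0.1, 0, 0, 0.1], [0, -0.12, -3, 0.3, 0, 0, 0.12], [0, -0.12, -3.2, 1.2, 0, 0, 0.12], [0, -0.12, -3.2, 3.5, 0, 0, 0.12], [0, -0.12, -3.2, 5.5, 0, 0, 0.12], [0, -0.12, -3.2, 6.2, 0, 0, 0.12], [0, -0.12, -3.2, 6.33, 0, 0, 0.12], [40, -0.12, -3.2, 6.33, 0, 0, 0.12], [100, -0.12, -3.2, 6.33, 0, 0, 0.12], [255, -0.12, -3.2, 6.33, 0, 0, 0.12], [255, -0.12, -3.2, 6.33, 0, 0, 0.12], [255, -0.12, -3.2, 6.33, 0, 0, 0.12]],
  ],
  grip_force=40,
)

```text
time: 18.6
ee_pos: [0.5767, 0.2946, 0.0627]
eef_rot: [0.948, -0.318, 0.001, -0.001]
ft_force: [0.5, -0.9, 6.1]
width: 0.0599
```

>>> carry_out(
  commands=[
    [[255, 0, 0, 0, 0, 0, 0], [255, 0, 0, 0, 0, 0, 0]],
  ],
)

```text
time: 18.85
ee_pos: [0.5767, 0.2947, 0.0628]
eef_rot: [0.948, -0.318, 0.0, -0.001]
ft_force: [1.0, -1.3, 2.6]
width: 0.0593
```

```bash
python3 - <<'E'
from fit import *
from bench import r
s=r.read_state()
print(ang(s),s['ee_pos'],s['ft_force'],s['width'])
print(rel(s,(*s['ee_pos'][:2],.17),-37),rel(s,(.5412,-.003,.185),3.07))
E
```

```text
(np.float64(-37.07003187063715), array([ 0.00143106,  0.00120073, -0.99999826])) [0.57668472 0.29466253 0.06276887] [ 0.98710088 -1.28726573  2.60766634] 0.0593298843296485
(array([ 2.000e-03, -8.000e-03, -4.289e+00]), array([-0.021, -0.005, -0.014])) (array([ 6.047, 10.347, -4.906]), array([-0.018, -0.012, -8.028]))
```

>>> carry_out(
  commands=[
    [[255, 0, 0, -0.8, 0, 0, 0], [255, 0, 0, -2.5, 0, 0, 0], [255, 0.4, 0.7, -4.2, 0, 0, -0.5], [255, 1.4, 2.4, -4.9, 0, 0, -2], [255, 2.6, 4.5, -4.9, 0, 0, -3.5], [255, 3.8, 6.5, -4.9, 0, 0, -5], [255, 4.9, 8.4, -4.9, -0.02, 0, -6.5], [255, 5.7, 9.8, -4.9, -0.02, 0, -7.7], [255, 6.05, 10.35, -4.9, -0.02, -0.01, -8.03], [255, 6.05, 10.35, -4.9, -0.02, -0.01, -8.03], [255, 6.05, 10.35, -4.9, -0.02, -0.01, -8.03]],
  ],
)

```text
time: 20.23
ee_pos: [0.5412, -0.002, 0.185]
eef_rot: [1.0, 0.027, -0.0, -0.0]
ft_force: [0.8, -0.5, -5.0]
width: 0.0599
```

```bash
python3 - <<'E'
from fit import *
from bench import r
i=r.camera_info('wrist'); im=r.camera('wrist'); s=r.read_state()
print(ang(s),s['joint_positions'],s['ee_pos'],s['ft_force'],s['width'])
cv2.imwrite('pics/w9.png',im)
import pickle; pickle.dump((i,s),open('w9.pkl','wb'))
print(rel(s,(.5412,-.003,.0668),3.07))
E
```

```text
(np.float64(3.1424746416707983), array([-1.41326854e-04,  9.87868169e-05, -9.99999985e-01])) [-0.77913249  0.20547191  0.79594755  1.7710794  -0.15542382  1.22971049
  0.11341921] [ 0.54119794 -0.00178223  0.18492484] [-0.50551007  0.28725732 -4.49940176] 0.05960784076327304
(array([-2.000e-03,  4.900e-02,  4.725e+00]), array([-0.001,  0.002,  0.014]))
```

View pics/w9.png

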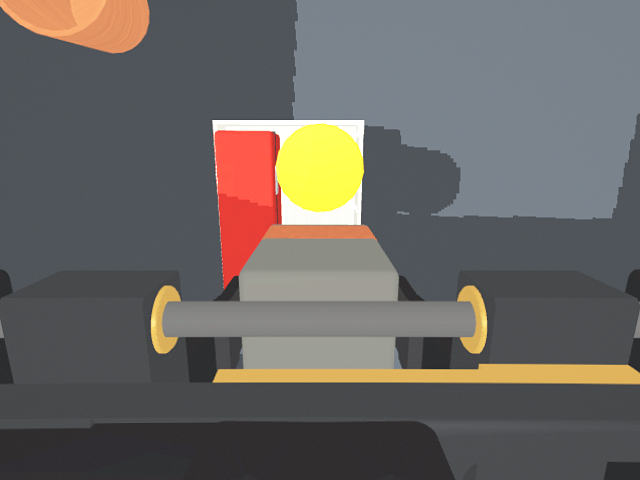

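```bash
python3 - <<'E'
from fit import *
import pickle
i,s=pickle.load(open('w9.pkl','rb')); im=cv2.imread('pics/w9.png').astype(int)
q=(.5165,.0007,.0535);c,sn=np.cos(q[2]),np.sin(q[2])
def T(P): d=P[:,:2]-q[:2]; return np.c_[d[:,0]*c+d[:,1]*sn,-d[:,0]*sn+d[:,1]*c].round(4)
print('tcp',T(s['ee_pos'][None]))
m=((im[...,1]>150)&(im[...,0]<90))[:225].astype(np.uint8)
n,l,st,ce=cv2.connectedComponentsWithStats(m);k=1+np.argmax(st[1:,4]);print(st[k]); x,y,w,h,_=st[k]
cs=[(x,y+h/2-.5),(x+w,y+h/2-.5),(x+w/2-.5,y),(x+w/2-.5,y+h)]
print('lid L R far near',T(at_z(i,np.array(cs)-[[0.,0]]*4,.089)))
print('stone bottom edge',T(at_z(i,[(271,225.5),(369,225.5)],s['ee_pos'][2]-.0628)))
print('stone top edge',T(at_z(i,[(242,270.5),(396,270.5)],s['ee_pos'][2]-.0628+.095)))
print('tray',T(at_z(i,[(212.5,121),(364,121)],.034)))
print('case',T(at_z(i,[(215.5,160),(275.5,160),(245,131)],.059)))
cv2.imwrite('pics/w9c.png',cv2.resize(cv2.imread('pics/w9.png')[110:290,205:405],(800,720))[:600])
E
```

```text
tcp [[ 0.0245 -0.0038]]
[ 278  124   86   88 5028]
lid L R far near [[-0.0034  0.0515]
 [ 0.0546  0.0515]
 [ 0.0252  0.0795]
 [ 0.0253  0.0213]]
stone bottom edge [[-0.0051  0.0182]
 [ 0.0548  0.0182]]
stone top edge [[-0.0039  0.0201]
 [ 0.052   0.0201]]
tray [[-0.0602  0.0853]
 [ 0.0601  0.0855]]
case [[-0.0532  0.0557]
 [-0.0083  0.0558]
 [-0.0301  0.0765]]
```

View pics/w9c.png

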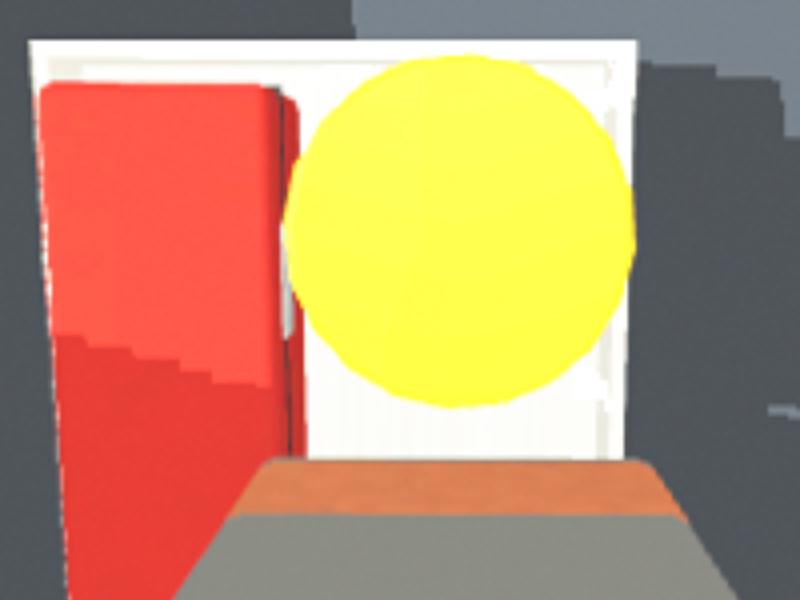

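>>> carry_out(
  commands=[
    [[255, 0, 0.04, 0.8, 0, 0, 0], [255, 0, 0.04, 1.8, 0, 0, 0], [255, 0, 0.04, 2.3, 0, 0, 0], [255, 0, 0.04, 2.7, 0, 0, 0], [255, 0, 0.04, 3.1, 0, 0, 0], [255, 0, 0.04, 3.6, 0, 0, 0], [255, 0, 0.04, 4.1, 0, 0, 0], [255, 0, 0.04, 4.45, 0, 0, 0], [255, 0, 0.04, 4.62, 0, 0, 0], [255, 0, 0.04, 4.69, 0, 0, 0], [255, 0, 0.04, 4.69, 0, 0, 0]],
  ],
)

```text
time: 21.65
ee_pos: [0.5414, -0.0028, 0.0679]
eef_rot: [1.0, 0.027, 0.0, -0.0]
ft_force: [0.4, -0.3, -5.6]
width: 0.0598
```

>>> carry_out(
  commands=[
    [[255, 0, 0, 0.03, 0, 0, 0], [255, 0, 0, 0.05, 0, 0, 0], [255, 0, 0, 0.06, 0, 0, 0], [255, 0, 0, 0.06, 0, 0, 0]],
  ],
)

```text
time: 22.15
ee_pos: [0.5416, -0.0028, 0.0667]
eef_rot: [1.0, 0.027, 0.0, -0.0]
ft_force: [-1.9, 0.3, 1.5]
width: 0.0598
```

>>> carry_out(
  commands=[
    [[0, 0, 0, 0, 0, 0, 0], [0, 0, 0, 0, 0, 0, 0], [0, 0, 0, 0, 0, 0, 0], [0, 0, 0, 0, 0, 0, 0], [0, 0, 0, -0.4, 0, 0, 0], [0, 0, 0, -2, 0, 0, 0], [0, 0, 0, -4, 0, 0, 0], [0, 0, 0, -5.8, 0, 0, 0]],
  ],
)

```text
time: 23.15
ee_pos: [0.5416, -0.0032, 0.2141]
eef_rot: [1.0, 0.027, 0.001, -0.0]
ft_force: [1.2, 0.5, 0.7]
width: 0.0871
```

```bash
python3 - <<'E'
from fit import *
from bench import r
s=r.read_state()
print(s['ee_pos'],s['width'],s['joint_positions'],rel(s,(.6,-.405,.22),3.07))
E
```

```text
[ 0.54155272 -0.00315141  0.21414219] 0.08709956668219031 [-0.79636199  0.17800246  0.81183318  1.73278314 -0.13489372  1.28656746
  0.09958864] (array([ 1.464, 16.177, -0.241]), array([-0.006, -0.018,  0.007]))
```

>>> carry_out(
  commands=[
    [[0, 0.2, 2.2, -0.2, 0, 0, 0], [0, 0.4, 4.4, -0.2, 0, 0, 0], [0, 0.6, 6.6, -0.2, 0, 0, 0], [0, 0.8, 8.8, -0.2, 0, 0, 0], [0, 1, 11, -0.2, 0, 0, 0], [0, 1.2, 13.2, -0.2, 0, 0, 0], [0, 1.4, 15.2, -0.2, 0, 0, 0], [0, 1.46, 16.18, -0.2, 0, 0, 0], [0, 1.46, 16.18, -0.2, 0, 0, 0], [0, 1.46, 16.18, -0.2, 0, 0, 0]],
  ],
)

```text
time: 24.4
ee_pos: [0.6003, -0.4041, 0.2194]
eef_rot: [1.0, 0.027, 0.001, -0.0]
ft_force: [0.6, 0.3, 0.1]
width: 0.087
```

```bash
python3 - <<'E'
from fit import *
from bench import r
i=r.camera_info('wrist'); im=r.camera('wrist'); s=r.read_state()
print(ang(s),s['joint_positions'],s['ee_pos'])
cv2.imwrite('pics/w10.png',im)
g=im.copy()
t=np.linspace(0,6.28,40); 
for d,z in((.05,.103),(.05,0)): cv2.polylines(g,[proj(i,np.c_[.599+d/2*np.cos(t),-.326+d/2*np.sin(t),0*t+z]).astype(np.int32)],True,(0,255,0),1)
cv2.imwrite('pics/w10g.png',g)
E
```

```text
(np.float64(3.1971513334526045), array([ 0.00211742,  0.00119688, -0.99999704])) [ 0.0489948   0.67300016  0.83190596  1.1899495  -0.48381159  1.470981
  0.86602915] [ 0.60056359 -0.4035957   0.21939758]
```

View pics/w10g.png

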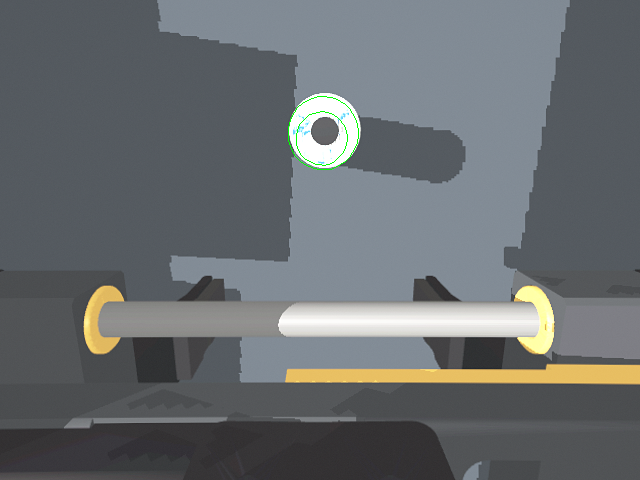

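```bash
python3 - <<'E'
from fit import *
from bench import r
i=r.camera_info('wrist'); s=r.read_state(); im=cv2.imread('pics/w10.png').astype(int)
a=im[80:185,270:380]; m=(a.max(-1)>190).astype(np.uint8); m=cv2.morphologyEx(m,cv2.MORPH_OPEN,np.ones((3,3)))
n,l,st,ce=cv2.connectedComponentsWithStats(m);k=1+np.argmax(st[1:,4]); x,y,w,h,_=st[k]; print(st[k])
uv=[(270+x+w/2-.5,80+y+h/2-.5),(270+x+w/2-.5,80+y-.5),(270+x+w/2-.5,80+y+h-.5),(270+x-.5,80+y+h/2),(270+x+w-.5,80+y+h/2)]
print(at_z(i,uv,.103).round(4)); d=(a.max(-1)<90); yy,xx=np.where(d[30:70,35:75]); print('plug',at_z(i,[(270+35+xx.mean(),80+30+yy.mean())],.105))
print(rel(s,(.5997,-.3245,.22),3.07),rel(s,(.5997,-.3245,.062),3.07))
E
```

```text
[  19   13   72   75 3608]
[[ 0.6    -0.3226  0.103 ]
 [ 0.5986 -0.2979  0.103 ]
 [ 0.6016 -0.3487  0.103 ]
 [ 0.5745 -0.3244  0.103 ]
 [ 0.6256 -0.3216  0.103 ]]
plug [[ 0.60111523 -0.32999064  0.105     ]]
(array([ 0.142, -3.161, -0.02 ]), array([-0.012, -0.025,  0.025])) (array([ 0.128, -3.154,  6.3  ]), array([-0.012, -0.025,  0.025]))
```

>>> carry_out(
  commands=[
    [[0, 0.15, -1.7, 0.1, 0, 0, 0], [0, 0.15, -3, 0.3, 0, -0.02, 0.02], [0, 0.14, -3.2, 1.2, 0, -0.02, 0.02], [0, 0.14, -3.2, 3.5, 0, -0.02, 0.02], [0, 0.14, -3.2, 5.5, 0, -0.02, 0.02], [0, 0.14, -3.2, 6.2, 0, -0.02, 0.02], [0, 0.14, -3.2, 6.3, 0, -0.02, 0.02], [60, 0.14, -3.2, 6.3, 0, -0.02, 0.02], [120, 0.14, -3.2, 6.3, 0, -0.02, 0.02], [255, 0.14, -3.2, 6.3, 0, -0.02, 0.02], [255, 0.14, -3.2, 6.3, 0, -0.02, 0.02], [255, 0.14, -3.2, 6.3, 0, -0.02, 0.02]],
  ],
  grip_force=35,
)

```text
time: 25.95
ee_pos: [0.6001, -0.3234, 0.0623]
eef_rot: [1.0, 0.027, 0.0, -0.0]
ft_force: [1.2, 0.3, 1.6]
width: 0.0491
```

>>> carry_out(
  commands=[
    [[255, 0, 0, 0, 0, 0, 0], [255, 0, 0, 0, 0, 0, 0]],
  ],
)

```text
time: 26.2
ee_pos: [0.6001, -0.3234, 0.0622]
eef_rot: [1.0, 0.027, 0.0, -0.0]
ft_force: [0.2, 0.2, 0.7]
width: 0.0497
```

```bash
python3 - <<'E'
from fit import *
from bench import r
s=r.read_state()
print(ang(s),s['ee_pos'],s['ft_force'],s['width'])
print(rel(s,(.5439,-.0535,.19),3.07))
E
```

```text
(np.float64(3.098435755565245), array([ 6.96083202e-04,  9.93460527e-04, -9.99999264e-01])) [ 0.60005873 -0.32343201  0.06224005] [0.23981796 0.17433949 0.69343665] 0.04971513483739388
(array([ -1.656, -10.908,  -5.101]), array([-0.011, -0.009,  0.006]))
```

>>> carry_out(
  commands=[
    [[255, 0, 0, -0.8, 0, 0, 0], [255, 0, 0, -2.5, 0, 0, 0], [255, -0.1, -0.6, -4.2, 0, 0, 0], [255, -0.4, -2.6, -5.1, 0, 0, 0], [255, -0.7, -4.8, -5.1, 0, 0, 0], [255, -1, -7, -5.1, 0, 0, 0], [255, -1.4, -9, -5.1, 0, 0, 0], [255, -1.6, -10.4, -5.1, 0, 0, 0], [255, -1.66, -10.91, -5.1, 0, 0, 0], [255, -1.66, -10.91, -5.1, 0, 0, 0], [255, -1.66, -10.91, -5.1, 0, 0, 0]],
  ],
)

```text
time: 27.58
ee_pos: [0.5439, -0.0553, 0.1903]
eef_rot: [1.0, 0.026, 0.001, -0.0]
ft_force: [-0.3, -1.0, -2.2]
width: 0.0493
```

```bash
python3 - <<'E'
from fit import *
from bench import r
i=r.camera_info('wrist'); im=r.camera('wrist'); s=r.read_state()
print(ang(s),s['joint_positions'],s['ee_pos'],s['ft_force'],s['width'])
cv2.imwrite('pics/w11.png',im)
cv2.imwrite('pics/w11c.png',cv2.resize(im[20:290,205:405],(800,1080),interpolation=2)[:])
import pickle; pickle.dump((i,s),open('w11.pkl','wb'))
print(rel(s,(.5439,-.0535,.0662),3.07))
E
```

```text
(np.float64(2.951163708352737), array([ 9.39862149e-04,  2.94725635e-04, -9.99999515e-01])) [-0.76469771  0.23638783  0.90830268  1.75487681 -0.19662064  1.24465834
  0.24495398] [ 0.54384617 -0.05533267  0.19018993] [ 0.15313377  0.44646622 -2.2785713 ] 0.04924843863725578
(array([ 1.00e-03, -7.20e-02,  4.96e+00]), array([-0.003, -0.011, -0.024]))
```

View pics/w11.png

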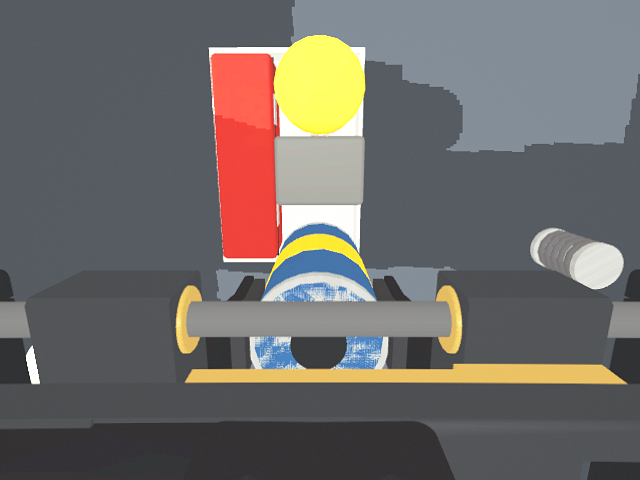

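```bash
python3 - <<'E'
from fit import *
import pickle
i,s=pickle.load(open('w11.pkl','rb'))
im=cv2.imread('pics/w11.png'); cv2.imwrite('pics/w11c.png',cv2.resize(im[125:275,205:405],(800,600),interpolation=2))
q=(.5165,.0007,.0535);c,sn=np.cos(q[2]),np.sin(q[2])
def T(P): d=P[:,:2]-q[:2]; return np.c_[d[:,0]*c+d[:,1]*sn,-d[:,0]*sn+d[:,1]*c].round(4)
print('tcp',T(s['ee_pos'][None]))
print('stone',T(at_z(i,[(275.5,150),(364,150),(320,137),(320,205)],.099)))
print('tray near',T(at_z(i,[(222,262),(360,262)],.034)))
print('tray far',T(at_z(i,[(209,48),(365,47.5)],.034)))
print('can bottom far',T(at_z(i,[(320,223.5)],s['ee_pos'][2]-.0622)))
print('can top far',T(at_z(i,[(320,273)],s['ee_pos'][2]-.0622+.103)))
E
```

```text
tcp [[ 0.0243 -0.0574]]
stone [[-0.0041  0.0096]
 [ 0.0538  0.0095]
 [ 0.025   0.0177]
 [ 0.025  -0.0266]]
tray near [[-0.0614 -0.0861]
 [ 0.0607 -0.0864]]
tray far [[-0.06    0.0857]
 [ 0.0601  0.086 ]]
can bottom far [[ 0.0248 -0.0339]]
can top far [[ 0.0243 -0.0314]]
```

View pics/w11c.png

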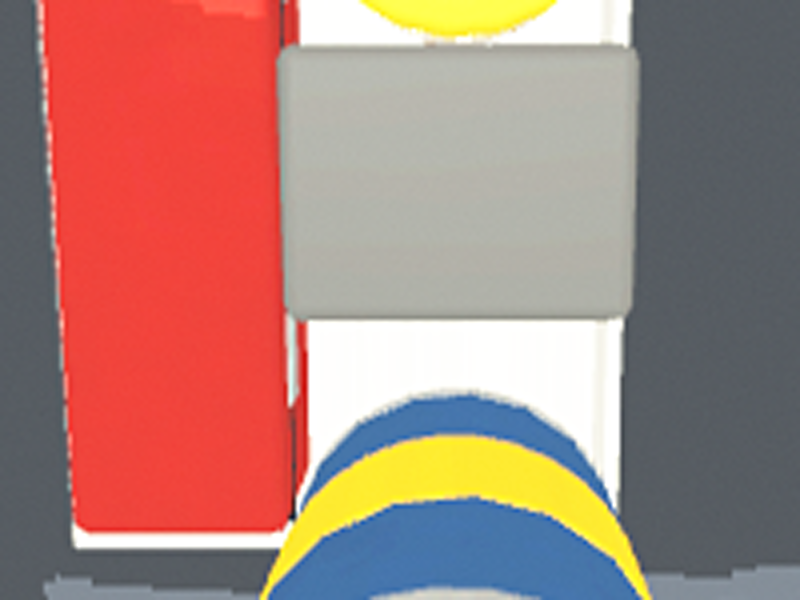

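>>> carry_out(
  commands=[
    [[255, 0, -0.08, 0.3, 0, 0, 0], [255, 0, -0.085, 0.8, 0, 0, 0], [255, 0, -0.085, 1.5, 0, 0, 0], [255, 0, -0.085, 2.3, 0, 0, 0], [255, 0, -0.085, 3, 0, 0, 0], [255, 0, -0.085, 3.6, 0, 0, 0], [255, 0, -0.085, 4.1, 0, 0, 0], [255, 0, -0.085, 4.5, 0, 0, 0], [255, 0, -0.085, 4.8, 0, 0, 0], [255, 0, -0.085, 4.92, 0, 0, 0], [255, 0, -0.085, 4.92, 0, 0, 0]],
  ],
)

```text
time: 29.0
ee_pos: [0.5439, -0.0532, 0.0673]
eef_rot: [1.0, 0.026, 0.001, -0.0]
ft_force: [-1.2, 0.2, -3.3]
width: 0.0493
```

>>> carry_out(
  commands=[
    [[255, 0, 0, 0.03, 0, 0, 0], [255, 0, 0, 0.05, 0, 0, 0], [255, 0, 0, 0.06, 0, 0, 0], [255, 0, 0, 0.06, 0, 0, 0]],
  ],
)

```text
time: 29.5
ee_pos: [0.5442, -0.0532, 0.0661]
eef_rot: [1.0, 0.026, 0.001, -0.0]
ft_force: [-1.2, 0.8, 3.2]
width: 0.0494
```

>>> carry_out(
  commands=[
    [[0, 0, 0, 0, 0, 0, 0], [0, 0, 0, 0, 0, 0, 0], [0, 0, 0, 0, 0, 0, 0], [0, 0, 0, 0, 0, 0, 0], [0, 0, 0, 0, 0, 0, 0], [0, 0, 0, -0.5, 0, 0, 0], [0, 0, 0, -2.5, 0, 0, 0], [0, 0, 0, -5, 0, 0, 0], [0, 0, 1, -7, 0, 0, 0], [0, 0, 3, -7.5, 0, 0, 0], [0, 0, 3.8, -7.5, 0, 0, 0], [0, 0, 3.8, -7.5, 0, 0, 0]],
  ],
)

```text
time: 31.0
ee_pos: [0.5484, -0.1501, 0.2544]
eef_rot: [1.0, 0.024, 0.001, 0.0]
ft_force: [0.2, 0.0, -0.4]
width: 0.0868
```

```bash
python3 - <<'E'
from fit import *
from bench import r
i=r.camera_info('wrist'); im=r.camera('wrist'); s=r.read_state()
print(s['ee_pos'],s['ft_force'],s['width'])
cv2.imwrite('pics/w12.png',im)
cv2.imwrite('pics/s12.png',cv2.resize(r.camera('scene')[100:340,80:460],(760,480),interpolation=2))
g=im.copy()
q=(.5165,.0007,.0535);c,sn=np.cos(q[2]),np.sin(q[2])
def W(x,y,z): return np.c_[q[0]+x*c-y*sn,q[1]+x*sn+y*c,z+0*x]
t=np.linspace(0,6.3,60)
def L(P,col): cv2.polylines(g,[(proj(i,P)*16).astype(np.int32)],True,col,1,shift=4)
L(W(.0245+.03*np.cos(t),.0505+.03*np.sin(t),.089),(255,0,0))
L(W(.0245+.025*np.cos(t),-.0555+.025*np.sin(t),.107),(0,0,255))
sx=np.array([-1,1,1,-1]);sy=np.array([-1,-1,1,1])
L(W(.0245+.03*sx,-.005+.023*sy,.099),(255,0,255)); L(W(-.0315+.022*sx,.077*sy,.059),(255,255,0)); L(W(.06*sx,.086*sy,.034),(0,255,0))
b=g[20:300,180:430]; cv2.imwrite('pics/w12g.png',cv2.resize(b,(535,600),interpolation=1))
E
```

```text
[ 0.54863441 -0.14838733  0.25402873] [ 0.0153481  -0.02016368  0.01339896] 0.08688806613454486
```

View pics/w12g.png

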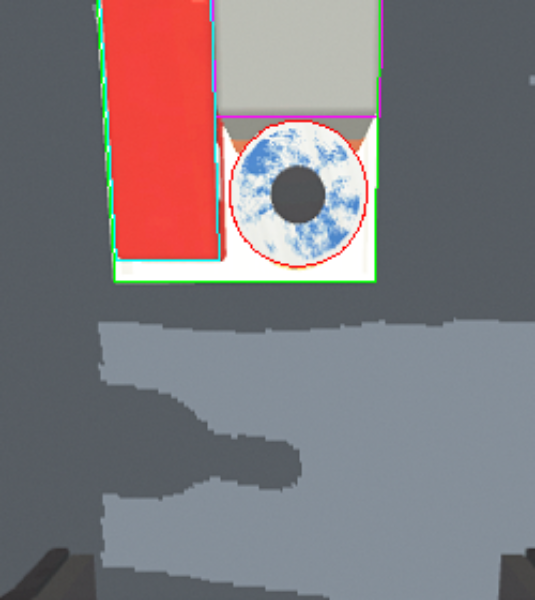

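View pics/s12.png

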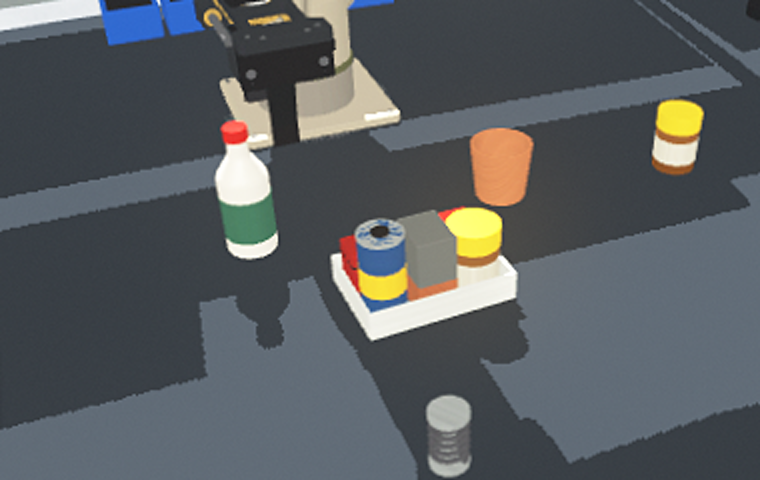

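```bash
python3 - <<'E'
from fit import *
from bench import r
a=cv2.imread('pics/scene0.png').astype(int); b=r.camera('scene').astype(int)
for n,(x,y,w,h) in dict(cup=(310,160,40,45),spring=(288,295,34,48),bottle=(183,158,42,75)).items():
    print(n,np.abs(a-b)[y:y+h,x:x+w].mean().round(2))
s=r.read_state(); print(s['time'],np.abs(s['joint_vel']).max(),s['ft_force'])
r.close_job()
E
```

```text
cup 4.02
spring 17.48
bottle 7.13
31.15 0.008386941047257325 [ 0.54203527 -0.04195841 -0.25645782]
the job is handed in; nothing more can be done
```

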